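# Try valve caps on the thread gauge and scrap the bad ones

## Task

Try every valve cap on the bench on the thread gauge, in the order of their paint rings red, yellow, green, blue (some may be missing): screw each on clockwise by its neck as far as it will go, see whether its rim comes fully home on the seat or stops short, and unscrew it again. Stand the caps that went home upright in the wooden tray and put those that stopped short on the tipping tray with the offcuts. When all are sorted, lift the tipping tray by its handle so that everything on it slides into the red hopper, and lower it back level; do not knock the torch, the bottle or the mouthpiece about.

Things in the scene. Friction and masses are not known exactly. Their poses are not given: they have to be found in the camera images.
- cap_red: brass valve cap, red ring round the top of its neck; may be absent. 52 mm tall, 120 g: skirt 46 mm in diameter, 30 mm tall, open below; on it a round neck 24 mm in diameter, 22 mm tall, to grip and turn it by. Origin: centre of the underside (rim); z up the neck; starts upright, mouth down. Sound and shallow-threaded caps look alike.
- cap_yellow: brass valve cap, yellow ring round the top of its neck; may be absent. 52 mm tall, 120 g: skirt 46 mm in diameter, 30 mm tall, open below; on it a round neck 24 mm in diameter, 22 mm tall, to grip and turn it by. Origin: centre of the underside (rim); z up the neck; starts upright, mouth down. Sound and shallow-threaded caps look alike.
- cap_green: brass valve cap, green ring round the top of its neck; may be absent. 52 mm tall, 120 g: skirt 46 mm in diameter, 30 mm tall, open below; on it a round neck 24 mm in diameter, 22 mm tall, to grip and turn it by. Origin: centre of the underside (rim); z up the neck; starts upright, mouth down. Sound and shallow-threaded caps look alike.
- cap_blue: brass valve cap, blue ring round the top of its neck; may be absent. 52 mm tall, 120 g: skirt 46 mm in diameter, 30 mm tall, open below; on it a round neck 24 mm in diameter, 22 mm tall, to grip and turn it by. Origin: centre of the underside (rim); z up the neck; starts upright, mouth down. Sound and shallow-threaded caps look alike.
- gauge: fixed thread gauge: blue plate 110 x 84 x 10 mm, on it a bright round seat 64 mm in diameter, top 22 mm above the bench; in its middle an upright plug (26 mm over the core, 34.5 mm over the threads, tapered nose) standing 25 mm above the seat. Three-start right-hand thread, 24 mm of travel per turn, 1 mm radial play, self-locking. Origin: centre of the plate's underside, z up
- gauge_seat (a point): centre of the seat's top, 22 mm above the bench, on the plug's axis, z up. Turned clockwise (from above), a cap winds down 24 mm a turn. A sound one goes home: rim on the seat, after 120 to 240 degrees from where it first rests. One with a shallow thread stops dead with its rim 6 mm above the seat, after 30 to 150 degrees, leaving a gap
- gauge_nose (a point): top of the plug, 25 mm above the seat. Three short upright ribs at the thread starts lead the cap in: lowered in any turning position it rests on the threads, rim 8 to 16 mm above the seat, or perches on the ribs (rim over 17 mm) until turned a little. To come off: turn anticlockwise until the rim is 8 to 16 mm above the seat (140 degrees from home); at 16 it meets the ribs, back off a hair; then lift straight up
- good_tray: fixed shallow wooden tray with a green felt floor for good caps, 180 mm along its x, 110 mm along its y, walls 6 mm thick and 16 mm tall, floor 6 mm above its underside. Origin: centre of the underside
- station: fixed scrap station on a 300 x 200 mm plate: a hinged aluminium tipping tray in front (its -x side) and an open red hopper behind (+x). Origin: on the bench below the tray's hinge; the hinge axis is the station's y direction through the point 62 mm above the origin
- tray_floor (a point): centre of the tipping tray's floor, moves with the tray (x towards the hinge, z up out of the floor). The tray is 135 mm along x by 150 mm along y, walls 4 mm thick and 26 mm above the floor on three sides, open towards the hopper at the hinge. Level, its floor is 66 mm above the bench
- tray_handle (a point): middle of the tray's black round handle bar, 10 mm in diameter, clear for 84 mm along y; moves with the tray. 180 mm from the hinge axis and 22 mm above the tray's underside (84 mm above the bench when level); 40 mm free between the bar and the tray's end wall. The bar can turn between gripping fingers, so the hand may stay upright
- tray (a joint): tipping tray angle in rad: 0 level (at rest), growing as the handle is lifted up and over towards the hopper, stop at 1.3. Parts slide out above about 0.9. The tray weighs 0.35 kg plus its load and falls back level when let go
- hopper (a point): centre of the red hopper's inner floor, 6 mm above the bench, axes as the station. Inside it is 140 mm along x by 180 mm along y; wall by the hinge 54 mm tall, sides 99 mm, far wall 124 mm
- stub1: brass hexagon-bar offcut 24 mm across corners, 20 mm tall, 60 g, scrap lying on the tipping tray at the start. Origin: centre of the underside
- stub2: brass hexagon-bar offcut 24 mm across corners, 20 mm tall, 60 g, scrap lying on the tipping tray at the start. Origin: centre of the underside
- stub3: brass hexagon-bar offcut 24 mm across corners, 20 mm tall, 60 g, scrap lying on the tipping tray at the start. Origin: centre of the underside
- torch: bystander: standing gas torch, dark, foot 60 mm in diameter, 170 mm tall, origin at its underside
- flux_bottle: bystander: small glass bottle with blue cap, 40 mm in diameter, 85 mm tall, origin at its underside
- mouthpiece: bystander: silvery mouthpiece standing on its rim, 29 mm in diameter, 80 mm tall, origin at its underside

How it is judged:
By the outcome, as a careful person would: the job done as asked, in the order asked, and still so for the second after the job is handed in, with the robot touching nothing.
Of cap_red, cap_yellow, cap_green, cap_blue only 2 to 3 are there at a start; the rules pass over those that are not, and their reading is None.
At some moment in a run one of cap_red, cap_yellow, cap_green, cap_blue may be knocked a few centimetres aside while the robot is not near it.
It also fails if it takes over 210 s, if anything falls off the work surface, if the arm or the gripper's body presses on something with over 40 N, if the wrist force passes 120 N, or if a joint passes its speed limit or range.

## Robot

A 7-joint arm with a two-finger parallel gripper is mounted at the origin on the work surface. World frame = base frame: x ahead of the robot, y to its left, z up, the work surface at z = 0. Lengths are in m, angles in degrees, forces in N, time in s.
With the tool pointing down it reaches from about 0.425 to 0.875 m from the base axis. Payload 4.7 kg.
Tool frame: the origin (TCP) lies midway between the tips of the shut fingers; the grasp point (between the pads) lies env.grip_point_offset behind it (env.grip_point_offset is the distance from the TCP to the grasp point, in m); z points along the fingers, y is the line along which they close (so a half turn about z gives the same grasp; the last joint's range is limited). The gripper opens to 87 mm and grips with 3 to 60 N. Pads are 19 mm wide; open, the fingers measure 117 mm over their backs; the gripper's body (75 mm by 190 mm) begins 51 mm behind the grasp point.
Start: joints at [0.808, 18.392, -4.016, 83.108, 1.295, 78.541, -3.26], TCP at [0.65, -0, 0.187] pointing down, gripper open.
Joint ranges: [-163.93, 163.93], [-17.29, 119.83], [-79.2, 71.16], [3.27, 140.29], [-89.18, 269.18], [5.43, 117.66], [-154.24, 154.24]. Speed limits (degrees/s): [147.25, 147.25, 180, 180, 180, 180, 180].

## Interface

Orientations are given as [roll, pitch, yaw] about the fixed x, y, z axes, in that order (R = Rz(yaw) Ry(pitch) Rx(roll)).
In Python, from cell import env gives the robot as it stands.
- The arm moves only by the shell command python3 -m creep 'ROWS' [FORCE]. ROWS is a JSON object of lists of equal length, an entry for each row: "translation": the shift along the tool's x, y, z in units of 0.08 m (1.0 is 0.08 m), a list of three; "turn": the turn, a rotation vector about the tool's x, y, z in units of 180 degrees (1.0 is 180 degrees), a list of three; "grip": the opening, from 0 (shut) to 1 (fully open). In form: {"translation": [[x, y, z], ...], "turn": [[ax, ay, az], ...], "grip": [grip, ...]}. A call has 1 to 5 rows; each row shifts and turns the commanded pose from where the row before left it, along the tool's axes as they then stand; what a row does not reach is not made up. A row lasts 1/8 s, in which the tool goes at most 62.5 mm and 10.7 degrees, less where a joint would pass 70% of its speed; a pose out of reach is approached as far as the arm can. A call with a number of a shift or a turn outside -1 to 1 is refused whole. A call with a gripper value outside its range is refused whole. The fingers move at their own pace and stop on an object; FORCE is the grip in N (left out, the last holds). Time passes only in rows, so rows that do not move let the fingers close. It gives the time, the measured TCP pose, the force, the opening and the grip force at its end, in the units of the state.
- env.get_obs(): the state, without advancing time (a new reading comes with each control period).
- env.read_camera(name): name is "scene" or "side" or "wrist"; returns a dict with "frame" (384x512x3 uint8, red, green, blue), "z_map" (384x512 float32, m along the optical axis (not along the pixel's ray), 0 where there is no reading), "K" (3x3 intrinsics, pixels), "rvec" (rotation vector, rad) and "tvec" (3), from world to camera coordinates, as OpenCV has them. Camera axes: x right, y down, z forward; pixel columns grow to the right and rows downward; lengths in m; the calibration is good to about 2 mm. A picture is of the moment at which its call begins.
- env.sign_off(): hands the job in; it is judged then, once.
The state is a dict: "time_s": time; "qpos": joint angles; "joint_velocities": joint speeds; "effort": joint torques, N m; "tool_pos": TCP position; "tool_rot": TCP orientation; "force": force on the tool from outside, world axes, zero at the start; "wrist_torque": the same for the moment, N m; "grip_width": finger opening in m; "grasp_force": force on a finger pad.
Only numpy, scipy, OpenCV 4.12 (cv2) and the standard library are available. Lean on these libraries where they do the work, as an engineer would, in place of code of your own. Each camera call takes 0.05 s, during which the arm holds its last target. There are 200 camera calls.

## Working session

There is one attempt and no reset: what is moved stays moved. The work goes in short steps, Python scripts to look and compute and a shell command to move; the robot and the scene stay as the last step left them, time stands still between calls to the robot, and variables do not carry over. Pictures are saved under pics/ and viewed, at most 14 in all, crops included, and the job is handed in when it is done.

```bash
ls; mkdir -p pics
cat > h.py <<'E'
import numpy as np, cv2
from cell import env
def look(n,f,crop=None,s=1):
    c=env.read_camera(n); im=c["frame"][:,:,::-1]
    np.savez('/tmp/'+n+'.npz',**c)
    if crop: x0,y0,x1,y1=crop; im=im[y0:y1,x0:x1]
    cv2.imwrite('pics/'+f,cv2.resize(im,None,fx=s,fy=s,interpolation=cv2.INTER_CUBIC)); return c
def W(c,u,v,z=None):
    R=cv2.Rodrigues(np.array(c["rvec"],float))[0]; t=np.array(c["tvec"]).ravel()
    d=np.linalg.inv(c["K"])@np.array([u,v,1.]); o=-R.T@t
    if z is None: return R.T@(d*c["z_map"][int(v),int(u)]-t)
    r=R.T@d; return o+r*(z-o[2])/r[2]
def st():
    o=env.get_obs(); print({k:np.round(o[k],4).tolist() for k in ["time_s","tool_pos","tool_rot","force","grip_width","qpos","wrist_torque"]})
E
python3 - <<'E'
from h import *
look("scene","s1.png",None,1.56);look("side","d1.png",None,1.56);st();print(env.grip_point_offset)
E
```

```text
pics
{'time_s': 0.1, 'tool_pos': [0.6495, -0.0, 0.1857], 'tool_rot': [-179.9021, 0.0058, 90.0008], 'force': [-0.2836, -0.1218, -0.356], 'grip_width': 0.0868, 'qpos': [0.8063, 18.4367, -4.0147, 83.1668, 1.2952, 78.5397, -3.2616], 'wrist_torque': [0.0139, 0.0408, 0.0408]}
0.0187
```

View pics/s1.png

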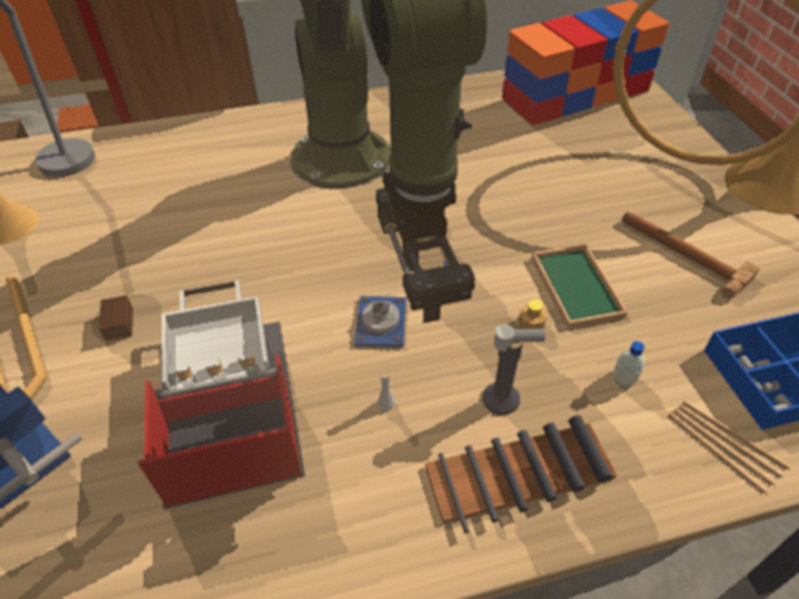

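View pics/d1.png

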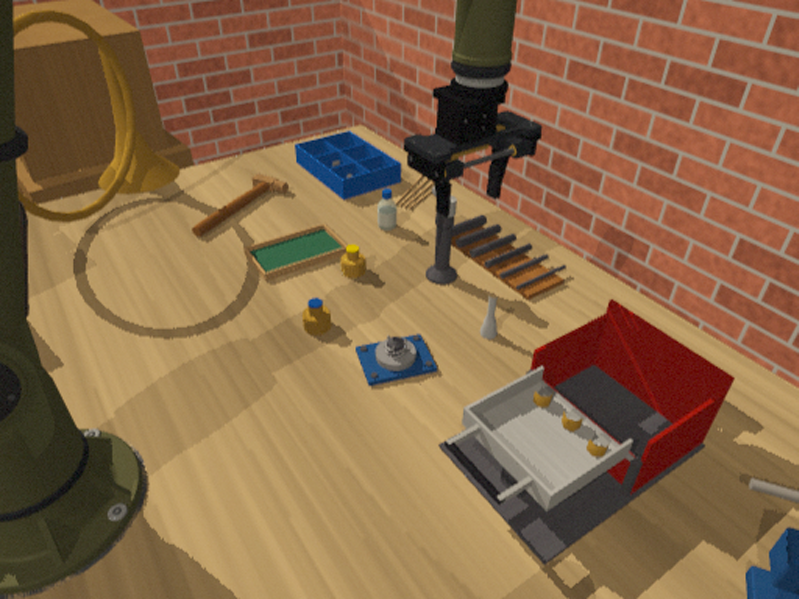

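The scene picture shows yellow cap (535,305), gauge (380,315), wooden tray (580,285), torch (502,400), mouthpiece (386,395), bottle (630,365), and tipping tray (213,330) with hopper. The side picture also shows a blue cap at (315,302), which the gripper hides in the scene view; no red or green cap is visible so far.

Run:
```python
from h import *
S=dict(np.load('/tmp/scene.npz'));D=dict(np.load('/tmp/side.npz'))
k=1.5625
def p(n,c,u,v,z): print(n,W(c,u/k,v/k,z).round(4),W(c,u/k,v/k).round(4))
p('yel S',S,535,305,.052);p('yel D',D,353,248,.052);p('blue D',D,315,302,.052)
p('nose S',S,380,308,.047);p('nose D',D,396,340,.047)
for u,v in [(534,250),(585,245),(626,313),(571,326)]: p('gt S',S,u,v,.016)
for u,v in [(248,250),(268,275),(345,243),(320,230)]: p('gt D',D,u,v,.016)
p('torch',S,501,400,0);p('mp',S,386,405,0);p('bottle',S,628,382,0);p('torchD',D,441,272,0);p('mpD',D,489,333,0);p('botD',D,387,225,0)
p('h1',S,184,293,.084);p('h2',S,239,285,.084);p('hD1',D,452,440,.084);p('hD2',D,510,493,.084)
p('trc1',S,163,318,.092);p('trc2',S,259,298,.092)
for u,v in [(183,372),(214,368),(248,362)]:p('stub',S,u,v,.086)
p('rear hop',S,165,500,0);p('rear hop',S,300,472,0)
```

```text
yel S [0.5729 0.2211 0.052 ] [0.5736 0.2206 0.053 ]
yel D [0.5753 0.222  0.052 ] [0.577  0.225  0.0498]
blue D [0.4399 0.1165 0.052 ] [0.441  0.1189 0.05  ]
nose S [ 0.507  -0.0302  0.047 ] [ 0.5049 -0.0298  0.0446]
nose D [ 0.5011 -0.0301  0.047 ] [ 0.5051 -0.0243  0.0407]
gt S [0.4132 0.2909 0.016 ] [ 0.3972  0.3002 -0.0008]
gt S [0.4259 0.3899 0.016 ] [0.4261 0.3898 0.0162]
gt S [0.6026 0.3828 0.016 ] [0.6016 0.3837 0.0146]
gt S [0.6048 0.2789 0.016 ] [0.5967 0.2849 0.0048]
gt D [0.4281 0.3786 0.016 ] [0.4287 0.3806 0.0147]
gt D [0.4253 0.279  0.016 ] [0.4273 0.2847 0.0119]
gt D [0.599  0.2954 0.016 ] [0.5995 0.2964 0.0153]
gt D [0.5813 0.3671 0.016 ] [0.5892 0.3835 0.0051]
torch [0.7046 0.117  0.    ] [0.7161 0.1105 0.0194]
mp [ 0.6665 -0.0602  0.    ] [ 0.6758 -0.062   0.0145]
bottle [0.7254 0.326  0.    ] [0.7348 0.3165 0.0164]
torchD [0.7115 0.1271 0.    ] [0.6951 0.1072 0.0181]
mpD [ 0.6701 -0.0583  0.    ] [ 0.6614 -0.0667  0.0103]
botD [0.722 0.33  0.   ] [0.7073 0.3076 0.0159]
h1 [ 0.4226 -0.3404  0.084 ] [ 0.427  -0.3394  0.0883]
h2 [ 0.4281 -0.2512  0.084 ] [ 0.4304 -0.2509  0.0863]
hD1 [ 0.4327 -0.2503  0.084 ] [ 0.4294 -0.2537  0.0898]
hD2 [ 0.4403 -0.343   0.084 ] [ 0.4375 -0.3452  0.0889]
trc1 [ 0.4773 -0.3724  0.092 ] [ 0.477  -0.3725  0.0917]
trc2 [ 0.4741 -0.2216  0.092 ] [ 0.4708 -0.2219  0.0886]
stub [ 0.5879 -0.3467  0.086 ] [ 0.5874 -0.3468  0.0854]
stub [ 0.5924 -0.3019  0.086 ] [ 0.5747 -0.3057  0.0641]
stub [ 0.5944 -0.2521  0.086 ] [ 0.59   -0.2527  0.0805]
rear hop [ 0.7388 -0.3984  0.    ] [ 0.7519 -0.392   0.0236]
rear hop [ 0.7454 -0.2079 -0.    ] [ 0.754  -0.2072  0.0157]
```

```bash
python3 -m creep '{"translation":[[0.2,-0.5,-0.25],[0.6,-0.44,0],[0.7,0,0],[0.7,0,0],[0.57,0,0]],"turn":[[0,0,0],[0,0,0],[0,0,0],[0,0,0],[0,0,0]],"grip":[0.7,0.7,0.7,0.7,0.7]}' 25
python3 -m creep '{"translation":[[0,0,0],[0,0,0],[0,0,0],[0,0,0],[0,0,0]],"turn":[[0,0,-0.055],[0,0,-0.055],[0,0,-0.055],[0,0,-0.055],[0,0,-0.055]],"grip":[0.7,0.7,0.7,0.7,0.7]}'
python3 -m creep '{"translation":[[0,0,0],[0,0,0],[0,0,0],[0,0,0],[0,0,0]],"turn":[[0,0,-0.055],[0,0,-0.055],[0,0,-0.055],[0,0,-0.055],[0,0,0]],"grip":[0.7,0.7,0.7,0.7,0.7]}'
python3 - <<'E'
from h import *
st();a=look("wrist","w1.png")["frame"];b=look("scene","s2.png",(200,120,512,330),2)["frame"]
im=cv2.imread('pics/s2.png');w=cv2.imread('pics/w1.png')
cv2.imwrite('pics/c1.png',np.hstack([cv2.resize(im,(430,290)),cv2.resize(w,(370,290))]))
E
```

```text
time_s: 0.72
tool_pos: [0.574, 0.224, 0.2064]
tool_rot: [-180.0, -0.0, 90.1]
force: [0.2, 0.1, 0.8]
grip_width: 0.0614
grasp_force: 0.0
time_s: 1.35
tool_pos: [0.5745, 0.2214, 0.206]
tool_rot: [-179.9, -0.0, 139.8]
force: [0.9, -0.2, 0.0]
grip_width: 0.061
grasp_force: 0.0
time_s: 1.98
tool_pos: [0.5746, 0.2214, 0.2061]
tool_rot: [-180.0, -0.1, 179.0]
force: [-0.6, 0.3, -0.7]
grip_width: 0.0609
grasp_force: 0.0
{'time_s': 1.975, 'tool_pos': [0.5746, 0.2214, 0.2061], 'tool_rot': [-179.9851, -0.0511, 178.9866], 'force': [-0.6069, 0.3036, -0.7409], 'grip_width': 0.0609, 'qpos': [-5.3138, 15.1229, -22.1525, 86.0245, 5.7217, 80.0244, 61.2172], 'wrist_torque': [0.163, -0.0538, -0.0223]}
```

View pics/c1.png

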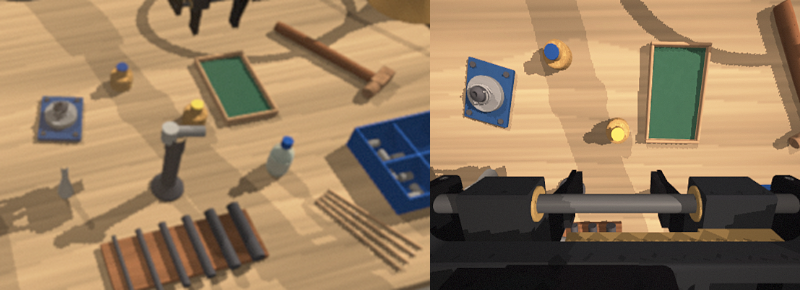

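Only yellow (618,134 in the composite) and blue (551,50) are visible; the torch's nozzle points to +y. I'll refine the positions in the wrist image with colour code.

```bash
cat >> h.py <<'E'
def ring(c,col,z=.052):
    h=cv2.cvtColor(c["frame"],cv2.COLOR_RGB2HSV).astype(int); R=dict(yellow=(26,34,170),blue=(105,120,150))[col]
    m=((h[...,0]>=R[0])&(h[...,0]<=R[1])&(h[...,1]>R[2])&(h[...,2]>100)).astype(np.uint8)
    n,l,s,ce=cv2.connectedComponentsWithStats(m)
    for i in range(1,n):
        if s[i,4]>25: print(col,s[i].tolist(),ce[i].round(1),W(c,*ce[i],z).round(4),W(c,*ce[i]).round(4))
E
python3 - <<'E'
from h import *
w=dict(np.load('/tmp/wrist.npz'))
ring(w,'yellow');ring(w,'blue');print('nose',W(w,76,126,.047).round(4))
for n in ('scene','side'):
  s=dict(np.load(f'/tmp/{n}.npz'));ring(s,'yellow');ring(s,'blue')
# gauge seat from depth: points z in .019-.025 near gauge
for n in ('wrist','scene'):
  w=dict(np.load(f'/tmp/{n}.npz'))
  v,u=np.mgrid[0:384,0:512];R=cv2.Rodrigues(w["rvec"])[0];t=w["tvec"].ravel()
  P=(np.linalg.inv(w["K"])@np.stack([u.ravel(),v.ravel(),np.ones(u.size)]))*w["z_map"].ravel();P=(R.T@(P-t[:,None])).T
  near=(abs(P[:,0]-.504)<.07)&(abs(P[:,1]+.03)<.07)
  for a,b in [(.035,.06),(.018,.026)]:
    q=P[near&(P[:,2]>a)&(P[:,2]<b)];print(n,a,len(q),q.min(0).round(4),q.max(0).round(4),q.mean(0).round(4))
E
```

```text
blue [158, 58, 20, 21, 327] [167.8  68. ] [0.4388 0.1176 0.052 ] [0.4387 0.1175 0.0518]
blue [52, 76, 65, 93, 458] [ 86.4 113. ] [0.4878 0.0112 0.052 ] [ 0.4869 -0.0062  0.023 ]
blue [97, 110, 9, 30, 42] [102.  124.5] [0.502  0.0281 0.052 ] [0.5024 0.0051 0.0104]
blue [48, 151, 19, 7, 35] [ 56.8 154.1] [ 0.5377 -0.0368  0.052 ] [ 0.5425 -0.0691  0.0082]
blue [459, 245, 12, 7, 50] [466.  247.1] [0.6801 0.5172 0.052 ] [0.7011 0.5512 0.0112]
nose [ 0.5032 -0.0082  0.047 ]
blue [458, 209, 54, 37, 268] [490.8 228.1] [0.7675 0.527  0.052 ] [0.746  0.5605 0.0133]
blue [406, 220, 6, 5, 27] [408.4 221.9] [0.698  0.3437 0.052 ] [0.7171 0.3247 0.0818]
blue [483, 247, 20, 18, 44] [492.  256.5] [0.8392 0.4791 0.052 ] [0.8375 0.4822 0.0483]
blue [189, 85, 67, 42, 797] [218.  103.8] [0.7414 0.5572 0.052 ] [0.7797 0.6276 0.0152]
blue [198, 192, 8, 5, 35] [201.4 193.9] [0.4382 0.1143 0.052 ] [0.44   0.1182 0.0487]
blue [261, 216, 18, 20, 87] [270.3 224.7] [ 0.5165 -0.0769  0.052 ] [ 0.5453 -0.0398  0.0087]
blue [228, 220, 27, 26, 184] [238.8 233.4] [ 0.4405 -0.0606  0.052 ] [ 0.4635 -0.0228  0.0093]
blue [478, 340, 27, 44, 420] [491.9 367.2] [ 0.6149 -0.5494  0.052 ] [ 0.641  -0.5473  0.0206]
wrist 0.035 519 [ 0.4844 -0.0416  0.035 ] [ 0.5181 -0.0094  0.0485] [ 0.5009 -0.024   0.0418]
wrist 0.018 1161 [ 0.47   -0.0579  0.018 ] [0.5332 0.0053 0.0258] [ 0.5009 -0.0206  0.0223]
scene 0.035 95 [ 0.4863 -0.0433  0.0353] [ 0.5163 -0.0097  0.051 ] [ 0.5028 -0.0271  0.0419]
scene 0.018 224 [ 0.4679 -0.0582  0.018 ] [0.5331 0.0041 0.0259] [ 0.5082 -0.0292  0.0224]
```

```bash
cat >> h.py <<'E'
def cloud(c):
    v,u=np.mgrid[0:384,0:512];R=cv2.Rodrigues(np.array(c["rvec"],float))[0];t=np.array(c["tvec"]).ravel();z=c["z_map"].ravel()
    P=(np.linalg.inv(c["K"])@np.stack([u.ravel(),v.ravel(),np.ones(u.size)]))*z
    return (R.T@(P-t[:,None])).T[z>0]
def box(c,x,y,r,a,b):
    P=cloud(c);q=P[(abs(P[:,0]-x)<r)&(abs(P[:,1]-y)<r)&(P[:,2]>a)&(P[:,2]<b)]
    if len(q): print(a,b,len(q),'min',q.min(0).round(4),'max',q.max(0).round(4),'mid',((q.min(0)+q.max(0))/2).round(4),'med',np.median(q,0).round(4))
E
python3 - <<'E'
from h import *
w=dict(np.load('/tmp/wrist.npz'))
print(w["frame"][177,260])
box(w,.575,.2215,.04,.046,.06);box(w,.575,.2215,.04,.026,.034);box(w,.44,.1175,.04,.046,.06)
w=dict(np.load('/tmp/scene.npz'))
box(w,.65,.17,.12,.1,.2);box(w,.705,.12,.12,.01,.1)
E
```

```text
[253 236 113]
0.046 0.06 262 min [0.562  0.2117 0.046 ] max [0.5861 0.2355 0.0551] mid [0.574  0.2236 0.0506] med [0.5736 0.2236 0.0532]
0.026 0.034 544 min [0.5511 0.2012 0.0262] max [0.5966 0.2462 0.0334] mid [0.5738 0.2237 0.0298] med [0.5691 0.2239 0.0306]
0.046 0.06 373 min [0.428  0.1051 0.0465] max [0.4508 0.1295 0.055 ] mid [0.4394 0.1173 0.0507] med [0.4396 0.1177 0.0528]
0.1 0.2 506 min [0.6872 0.0933 0.1001] max [0.7212 0.1599 0.1707] mid [0.7042 0.1266 0.1354] med [0.7117 0.1146 0.1595]
0.01 0.1 2097 min [5.85e-01 3.00e-04 1.00e-02] max [0.825  0.2391 0.0997] mid [0.705  0.1197 0.0549] med [0.797  0.1139 0.0171]
```

```bash
python3 -m creep '{"translation":[[0,0.03,0.6],[0,0,0.6],[0,0,0.5],[0,0,0.3],[0,0,0.16]],"turn":[[0,0,0.005],[0,0,0],[0,0,0],[0,0,0],[0,0,0]],"grip":[0.7,0.7,0.7,0.7,0.7]}' 25
python3 -m creep '{"translation":[[0,0,0],[0,0,0],[0,0,0],[0,0,0],[0,0,0]],"turn":[[0,0,0],[0,0,0],[0,0,0],[0,0,0],[0,0,0]],"grip":[0.7,0,0,0,0]}' 25
python3 -m creep '{"translation":[[0,0,-0.3],[0,0,-0.5],[0,0,-0.5],[0,0,0],[0,0,0]],"turn":[[0,0,0],[0,0,0],[0,0,0],[0,0,0],[0,0,0]],"grip":[0,0,0,0,0]}' 25
python3 - <<'E'
from h import *
st()
E
```

```text
time_s: 2.7
tool_pos: [0.5739, 0.2236, 0.0322]
tool_rot: [-179.9, -0.1, 178.1]
force: [-0.8, 0.7, 0.6]
grip_width: 0.0611
grasp_force: 0.0
time_s: 3.32
tool_pos: [0.5751, 0.224, 0.0342]
tool_rot: [180.0, 0.0, 178.2]
force: [0.5, 0.7, 0.1]
grip_width: 0.0291
grasp_force: 0.0
time_s: 3.95
tool_pos: [0.5745, 0.2238, 0.1374]
tool_rot: [-180.0, -0.0, 178.2]
force: [0.0, -0.3, -0.4]
grip_width: 0.0005
grasp_force: 0.0
{'time_s': 3.95, 'tool_pos': [0.5745, 0.2238, 0.1374], 'tool_rot': [-179.9747, -0.0259, 178.1988], 'force': [0.0263, -0.29, -0.4416], 'grip_width': 0.0005, 'qpos': [-5.6616, 17.3423, -21.9672, 91.2954, 6.7171, 72.7009, 59.4696], 'wrist_torque': [0.1242, -0.026, 0.0355]}
```

The fingers were still closing when I lifted, so the cap was missed. I'll reopen and check where it stands.

```bash
python3 -m creep '{"translation":[[0,0,-0.7],[0,0,0],[0,0,0],[0,0,0],[0,0,0]],"turn":[[0,0,0],[0,0,0],[0,0,0],[0,0,0],[0,0,0]],"grip":[0.5,0.5,0.5,0.5,0.5]}' 25
python3 - <<'E'
from h import *
w=look("wrist","w2.png");st()
box(w,.575,.2237,.04,.046,.06);box(w,.575,.2237,.04,.026,.034)
E
```

```text
time_s: 4.58
tool_pos: [0.5742, 0.2236, 0.1924]
tool_rot: [-179.9, -0.1, 178.2]
force: [-0.8, -0.1, 0.2]
grip_width: 0.0404
grasp_force: 0.0
{'time_s': 4.625, 'tool_pos': [0.5743, 0.2237, 0.1927], 'tool_rot': [-179.9576, -0.0992, 178.2021], 'force': [-0.3553, 0.3998, 0.5897], 'grip_width': 0.0412, 'qpos': [-5.5459, 15.5805, -22.1391, 87.0139, 5.9146, 78.6712, 60.0791], 'wrist_torque': [0.1603, -0.0806, 0.0253]}
0.046 0.06 283 min [0.5624 0.2117 0.0462] max [0.5863 0.2347 0.0551] mid [0.5744 0.2232 0.0506] med [0.5731 0.2235 0.0531]
0.026 0.034 584 min [0.5511 0.2012 0.0261] max [0.5965 0.2462 0.0334] mid [0.5738 0.2237 0.0297] med [0.5687 0.2238 0.0305]
```

Cap unmoved. Descend 0.159 and grip, waiting this time.

```bash
python3 -m creep '{"translation":[[0,0,0.6],[0,0,0.6],[0,0,0.5],[0,0,0.2],[0,0,0.08]],"turn":[[0,0,0],[0,0,0],[0,0,0],[0,0,0],[0,0,0]],"grip":[0.5,0.5,0.5,0.5,0.5]}' 25
python3 -m creep '{"translation":[[0,0,0],[0,0,0],[0,0,0],[0,0,0],[0,0,0]],"turn":[[0,0,0],[0,0,0],[0,0,0],[0,0,0],[0,0,0]],"grip":[0.2,0,0,0,0]}' 25
```

```text
time_s: 5.25
tool_pos: [0.5748, 0.224, 0.0351]
tool_rot: [-180.0, -0.0, 178.2]
force: [0.9, -0.4, 0.9]
grip_width: 0.0437
grasp_force: 0.0
time_s: 5.88
tool_pos: [0.575, 0.224, 0.0357]
tool_rot: [180.0, 0.0, 178.2]
force: [0.1, -0.1, 0.6]
grip_width: 0.0037
grasp_force: 0.0
```

Run:
```python
from h import *
st();look("side","d2.png",(170,60,330,200),4)
```

```text
{'time_s': 5.875, 'tool_pos': [0.575, 0.224, 0.0357], 'tool_rot': [179.998, 0.0238, 178.2015], 'force': [0.077, -0.1337, 0.6121], 'grip_width': 0.0037, 'qpos': [-6.3553, 22.4106, -21.2829, 97.1896, 9.0221, 62.0646, 57.7902], 'wrist_torque': [0.171, -0.0371, -0.0545]}
```

View pics/d2.png

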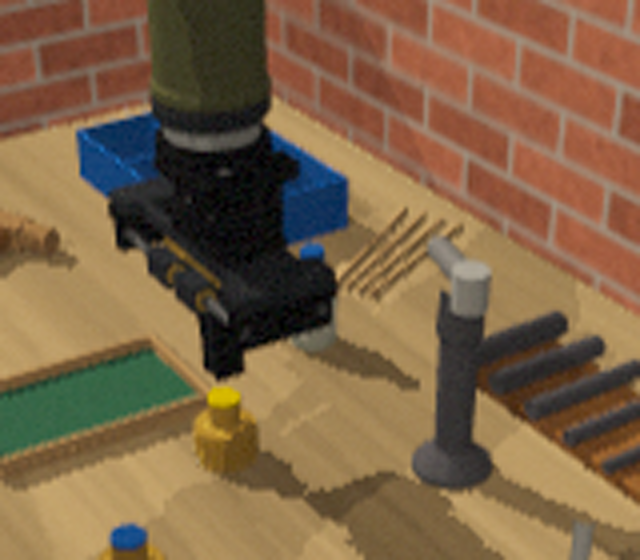

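Run:
```python
from h import *
c=dict(np.load('/tmp/side.npz'))
pr=lambda p:cv2.projectPoints(np.array([p],float),c["rvec"],c["tvec"],c["K"],None)[0].ravel().round(1)
print('tcp',pr([.575,.224,.0357]),'captop',pr([.574,.2237,.052]))
P=lambda u,v:W(c,u,v).round(4)
print('tip',P(225,151),P(223,145),P(228,147),'cap',P(226,160),P(226,172))
box(c,.58,.225,.05,.046,.06);box(c,.58,.24,.07,.065,.08)
```

```text
tcp [225.7 163.1] captop [225.2 158.6]
tip [0.5672 0.2108 0.0867] [0.564  0.2148 0.1053] [0.5354 0.1375 0.1471] cap [0.5721 0.2162 0.0519] [0.5614 0.2003 0.023 ]
0.046 0.06 43 min [0.5622 0.2088 0.0462] max [0.5841 0.2343 0.0549] mid [0.5731 0.2215 0.0506] med [0.5719 0.2179 0.0516]
0.065 0.08 24 min [0.5636 0.209  0.0698] max [0.5849 0.2309 0.0798] mid [0.5742 0.22   0.0748] med [0.5677 0.2129 0.0764]
```

Run:
```python
from h import *
c=dict(np.load('/tmp/side.npz'))
for v in range(140,166): print(v,c["frame"][v,225],W(c,225,v).round(4))
w=env.read_camera("wrist"); print(-cv2.Rodrigues(w["rvec"])[0].T@np.array(w["tvec"]).ravel())
```

```text
140 [37 35 34] [0.5396 0.1589 0.156 ]
141 [18  7 18] [0.5652 0.2046 0.1226]
142 [5 7 1] [0.5658 0.2058 0.1187]
143 [13 17 13] [0.5642 0.2033 0.1173]
144 [ 8 13 16] [0.5656 0.2061 0.1123]
145 [3 3 9] [0.5664 0.2077 0.108 ]
146 [7 9 4] [0.5666 0.2084 0.1044]
147 [13 13 15] [0.5678 0.2108 0.0995]
148 [18 16 20] [0.5672 0.2099 0.097 ]
149 [5 0 3] [0.5677 0.2111 0.0929]
150 [13 13  9] [0.5685 0.2128 0.0885]
151 [18 14 15] [0.5672 0.2108 0.0867]
152 [12  5 13] [0.5686 0.2136 0.0815]
153 [0 3 9] [0.5679 0.2126 0.0789]
154 [67 52 30] [0.5671 0.2114 0.0765]
155 [146 119  78] [0.5656 0.209  0.0749]
156 [193 162  81] [6.207e-01 3.077e-01 1.000e-04]
157 [207 179   0] [0.5774 0.2306 0.0526]
158 [213 184   0] [0.5739 0.2247 0.0536]
159 [213 184   0] [0.5701 0.2182 0.0549]
160 [205 176   0] [0.5698 0.2179 0.0518]
161 [175 146   0] [0.5666 0.2125 0.0524]
162 [130  98  18] [0.5665 0.2125 0.0491]
163 [124  90  32] [0.5666 0.2131 0.0452]
164 [124  88  22] [0.5681 0.2161 0.0396]
165 [128  91  29] [0.5642 0.2094 0.0413]
[0.4988262  0.2265831  0.23409806]
```

Run:
```python
from h import *
c=dict(np.load('/tmp/side.npz'))
for x in (.595,.607,.693,.705):
  for z in (.186,.206,.226):
    print(x,z,cv2.projectPoints(np.array([[x,0,z]],float),c["rvec"],c["tvec"],c["K"],None)[0].ravel()*1.5625)
```

```text
0.595 0.186 [437.41553898 235.54132841]
0.595 0.206 [438.07396651 223.86511953]
0.595 0.226 [438.75122086 211.85504556]
0.607 0.186 [443.80480749 233.19954162]
0.607 0.206 [444.54876524 221.56116598]
0.607 0.226 [445.31386491 209.59204901]
0.693 0.186 [487.45489882 217.20096417]
0.693 0.206 [488.75406482 205.83141732]
0.693 0.226 [490.08859559 194.15237862]
0.705 0.186 [493.26262138 215.07232488]
0.705 0.206 [494.63183278 203.73990762]
0.705 0.226 [496.03809788 192.10081174]
```

The fingertips actually sit about 39 mm above the reported TCP: 0.0755 measured against 0.036 reported, and the first picture fits that as well. I'll use the visual offset, so the descent is another 41 mm.

```bash
python3 -m creep '{"translation":[[0,0,0],[0,0,0],[0,0,0],[0,0,0],[0,0,0]],"turn":[[0,0,0],[0,0,0],[0,0,0],[0,0,0],[0,0,0]],"grip":[0.5,0.5,0.5,0.5,0.5]}' 25
python3 -m creep '{"translation":[[0,0,0.2],[0,0,0.15],[0,0,0.1],[0,0,0.05],[0,0,0]],"turn":[[0,0,0],[0,0,0],[0,0,0],[0,0,0],[0,0,0]],"grip":[0.5,0.5,0.5,0.5,0.5]}' 25
python3 -m creep '{"translation":[[0,0,0],[0,0,0],[0,0,0],[0,0,0],[0,0,0]],"turn":[[0,0,0],[0,0,0],[0,0,0],[0,0,0],[0,0,0]],"grip":[0.2,0,0,0,0]}' 25
```

```text
time_s: 6.6
tool_pos: [0.5749, 0.224, 0.0355]
tool_rot: [-180.0, 0.0, 178.2]
force: [0.1, -0.1, -0.2]
grip_width: 0.0408
grasp_force: 0.0
time_s: 7.22
tool_pos: [0.5749, 0.2241, -0.0046]
tool_rot: [180.0, 0.0, 178.2]
force: [0.5, -0.2, 0.0]
grip_width: 0.0434
grasp_force: 0.0
time_s: 7.85
tool_pos: [0.575, 0.224, -0.0043]
tool_rot: [180.0, 0.0, 178.2]
force: [0.7, -0.6, 0.8]
grip_width: 0.0234
grasp_force: 25.0
```

```bash
python3 -m creep '{"translation":[[0,0,-0.25],[0,0,-0.5],[0,0,-0.5],[0.2,-0.4,0],[0.2,-0.6,0]],"turn":[[0,0,0],[0,0,0],[0,0,0],[0,0,0],[0,0,0]],"grip":[0,0,0,0,0]}' 25
python3 -m creep '{"translation":[[0.2,-0.6,0],[0.2,-0.6,0],[0.014,-0.55,0],[0,-0.402,0],[0,0,0]],"turn":[[0,0,0],[0,0,0],[0,0,0],[0,0,0],[0,0,0]],"grip":[0,0,0,0,0]}' 25
python3 -m creep '{"translation":[[0,0,0],[0,0,0],[0,0,0],[0,0,0],[0,0,0]],"turn":[[0,0,-0.055],[0,0,-0.055],[0,0,-0.055],[0,0,-0.055],[0,0,-0.055]],"grip":[0,0,0,0,0]}' 25
python3 - <<'E'
from h import *
st();look("side","d3.png",(170,120,330,260),4)
E
```

```text
time_s: 8.48
tool_pos: [0.5404, 0.1464, 0.0974]
tool_rot: [179.9, 0.1, 178.4]
force: [0.9, -0.6, -1.4]
grip_width: 0.0234
grasp_force: 25.0
time_s: 9.1
tool_pos: [0.5019, -0.0292, 0.0967]
tool_rot: [-179.9, 0.1, 177.9]
force: [0.5, 0.7, -1.3]
grip_width: 0.0233
grasp_force: 25.0
time_s: 9.72
tool_pos: [0.5022, -0.0243, 0.0963]
tool_rot: [-180.0, 0.1, -131.9]
force: [0.4, 0.5, -1.2]
grip_width: 0.0233
grasp_force: 25.0
{'time_s': 9.725, 'tool_pos': [0.5022, -0.0243, 0.0963], 'tool_rot': [-179.9835, 0.059, -131.8552], 'force': [0.3664, 0.466, -1.2423], 'grip_width': 0.0233, 'qpos': [15.0309, 5.0339, -15.9386, 109.8578, 1.4849, 65.2561, 136.6751], 'wrist_torque': [0.1531, 0.0332, -0.0114]}
```

View pics/d3.png

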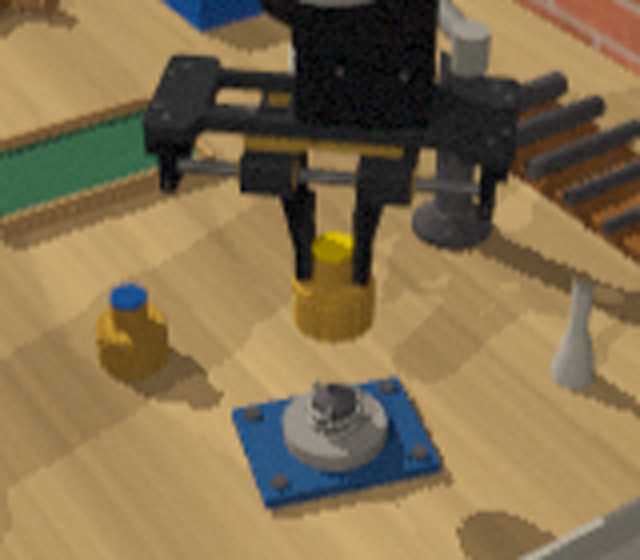

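The cap is held level at (335,290) above the plug (335,400), and blue stands at (132,330). Lowering.

```bash
python3 -m creep '{"translation":[[0,0,0.3],[0,0,0.25],[0,0,0.12],[0,0,0.05],[0,0,0.03]],"turn":[[0,0,0],[0,0,0],[0,0,0],[0,0,0],[0,0,0]],"grip":[0,0,0,0,0]}' 25
python3 -m creep '{"translation":[[0,0,0.025],[0,0,0.025],[0,0,0]],"turn":[[0,0,0],[0,0,0],[0,0,0]],"grip":[0,0,0]}' 25
python3 -m creep '{"translation":[[0,0,0.025],[0,0,0],[0,0,0]],"turn":[[0,0,0],[0,0,0],[0,0,0]],"grip":[0,0,0]}' 25
```

```text
time_s: 10.4
tool_pos: [0.5025, -0.0258, 0.036]
tool_rot: [-179.9, 0.0, -132.3]
force: [-0.4, 0.2, -0.3]
grip_width: 0.0235
grasp_force: 25.0
time_s: 10.78
tool_pos: [0.5018, -0.0261, 0.0315]
tool_rot: [-180.0, 0.0, -132.3]
force: [0.0, 0.1, -0.2]
grip_width: 0.0235
grasp_force: 25.0
time_s: 11.15
tool_pos: [0.5019, -0.026, 0.0295]
tool_rot: [-180.0, 0.0, -132.3]
force: [0.6, -0.0, -0.7]
grip_width: 0.0234
grasp_force: 25.0
```

```bash
for i in 1; do python3 -m creep '{"translation":[[0,0,0.02],[0,0,0],[0,0,0]],"turn":[[0,0,0],[0,0,0],[0,0,0]],"grip":[0,0,0]}' 25; done
python3 -m creep '{"translation":[[0,0,0.02],[0,0,0],[0,0,0]],"turn":[[0,0,0],[0,0,0],[0,0,0]],"grip":[0,0,0]}' 25
python3 - <<'E'
from h import *
st()
E
```

```text
time_s: 11.52
tool_pos: [0.5019, -0.0261, 0.0279]
tool_rot: [-180.0, 0.0, -132.3]
force: [-0.7, 0.6, -0.5]
grip_width: 0.0234
grasp_force: 25.0
time_s: 11.9
tool_pos: [0.5023, -0.026, 0.0268]
tool_rot: [-180.0, 0.0, -132.3]
force: [-0.4, 0.5, 5.8]
grip_width: 0.0235
grasp_force: 25.0
{'time_s': 11.9, 'tool_pos': [0.5023, -0.026, 0.0268], 'tool_rot': [-179.9574, 0.0263, -132.2988], 'force': [-0.3916, 0.5418, 5.7664], 'grip_width': 0.0235, 'qpos': [14.6297, 9.5921, -15.784, 113.7207, 3.1089, 57.032, 135.0661], 'wrist_torque': [0.2594, 0.3302, 0.0254]}
```

Contact: the rim is about 9 mm above the seat, so home is about 140° away and a short stop about 50° away. Turning clockwise.

```bash
python3 -m creep '{"translation":[[0,0,0.007],[0,0,0.0087],[0,0,0.0087],[0,0,0]],"turn":[[0,0,0.058],[0,0,0.058],[0,0,0.058],[0,0,0]],"grip":[0,0,0,0]}' 25
python3 -c "
from h import *
st()"
python3 -m creep '{"translation":[[0,0,0.0087],[0,0,0.0087],[0,0,0.0087],[0,0,0]],"turn":[[0,0,0.058],[0,0,0.058],[0,0,0.058],[0,0,0]],"grip":[0,0,0,0]}' 25
python3 -c "
from h import *
st()"
```

```text
time_s: 12.4
tool_pos: [0.5026, -0.0263, 0.0247]
tool_rot: [-179.9, 0.1, -163.5]
force: [0.3, -0.3, 3.4]
grip_width: 0.0233
grasp_force: 25.0
{'time_s': 12.4, 'tool_pos': [0.5026, -0.0263, 0.0247], 'tool_rot': [-179.9489, 0.0791, -163.511], 'force': [0.2715, -0.3123, 3.4216], 'grip_width': 0.0233, 'qpos': [12.024, 9.5802, -12.9752, 113.9064, 2.596, 56.6906, 104.2899], 'wrist_torque': [-0.0331, -0.1351, -0.0363]}
time_s: 12.9
tool_pos: [0.5034, -0.0262, 0.0235]
tool_rot: [180.0, 0.2, 165.2]
force: [0.3, -0.9, 7.1]
grip_width: 0.0231
grasp_force: 25.0
{'time_s': 12.9, 'tool_pos': [0.5034, -0.0262, 0.0235], 'tool_rot': [179.9814, 0.1738, 165.2113], 'force': [0.3399, -0.8757, 7.0884], 'grip_width': 0.0231, 'qpos': [9.4585, 9.5352, -10.2317, 114.0265, 2.0578, 56.4316, 73.4436], 'wrist_torque': [-0.0475, 0.0092, -0.0321]}
```

```bash
python3 -m creep '{"translation":[[0,0,0.0087],[0,0,0.0087],[0,0,0]],"turn":[[0,0,0.058],[0,0,0.058],[0,0,0]],"grip":[0,0,0]}' 25
python3 -c "
from h import *
st()"
python3 -m creep '{"translation":[[0,0,0.0087],[0,0,0.0087],[0,0,0]],"turn":[[0,0,0.058],[0,0,0.058],[0,0,0]],"grip":[0,0,0]}' 25
python3 -c "
from h import *
st()"
```

```text
time_s: 13.28
tool_pos: [0.5039, -0.0271, 0.0233]
tool_rot: [179.9, 0.2, 144.3]
force: [-2.4, -2.4, 14.5]
grip_width: 0.0233
grasp_force: 25.0
{'time_s': 13.275, 'tool_pos': [0.5039, -0.0271, 0.0233], 'tool_rot': [179.9454, 0.2332, 144.3051], 'force': [-2.4067, -2.3637, 14.543], 'grip_width': 0.0233, 'qpos': [7.7674, 9.4727, -8.3571, 114.0747, 1.7591, 56.3434, 52.8582], 'wrist_torque': [-0.4309, 0.4875, -0.0603]}
time_s: 13.65
tool_pos: [0.5038, -0.0281, 0.0227]
tool_rot: [179.9, 0.3, 123.4]
force: [-4.1, -4.3, 20.0]
grip_width: 0.0232
grasp_force: 25.0
{'time_s': 13.65, 'tool_pos': [0.5038, -0.0281, 0.0227], 'tool_rot': [179.9097, 0.2511, 123.4209], 'force': [-4.0967, -4.2693, 19.9587], 'grip_width': 0.0232, 'qpos': [6.0724, 9.4393, -6.4808, 114.1603, 1.4692, 56.2556, 32.2876], 'wrist_torque': [-0.8626, 1.1003, 0.0544]}
```

Run:
```python
from h import *
c=look("side","d4.png",(210,170,300,245),7)
box(c,.502,-.026,.025,.06,.1); ring(c,'yellow',.078)
h=cv2.cvtColor(c["frame"],cv2.COLOR_RGB2HSV).astype(int)
m=(h[...,0]>=24)&(h[...,0]<=34)&(h[...,1]>230)&(h[...,2]>150);m[:170]=0;m[245:]=0;m[:,:210]=0;m[:,300:]=0
v,u=np.nonzero(m);P=np.array([W(c,a,b) for a,b in zip(u,v)]);print(len(P),np.median(P,0).round(4),P.max(0).round(4),P.min(0).round(4))
```

```text
0.06 0.1 65 min [ 0.4809 -0.0502  0.0602] max [ 0.5243 -0.028   0.0822] mid [ 0.5026 -0.0391  0.0712] med [ 0.5081 -0.0372  0.0658]
4 [ 0.5087 -0.0354  0.0805] [ 0.5117 -0.0332  0.0812] [ 0.5051 -0.0386  0.0799]
```

View pics/d4.png

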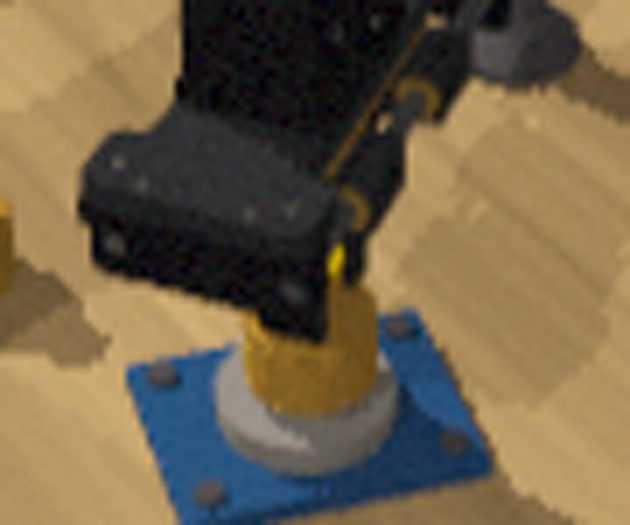

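Run:
```python
from h import *
c=dict(np.load('/tmp/side.npz'));a=np.linspace(0,6.28,200)
for r,z in [(.023,.022),(.023,.028),(.023,.031),(.032,.022)]:
  q=cv2.projectPoints(np.c_[.5014+r*np.cos(a),-.026+r*np.sin(a),0*a+z],c["rvec"],c["tvec"],c["K"],None)[0][:,0]
  q=(q-[210,170])*7;print(r,z,q.min(0).round(),q.max(0).round())
```

```text
0.023 0.022 [232. 336.] [364. 426.]
0.023 0.028 [232. 323.] [364. 413.]
0.023 0.031 [231. 317.] [364. 407.]
0.032 0.022 [206. 319.] [390. 445.]
```

The rim's lower edge is at (310,415), which projects to about 28 mm, and the neck top reads 80.5 mm. That fits a short stop. I'll regrip firmly and turn a little more to be sure it's a dead stop.

```bash
python3 -m creep '{"translation":[[0,0,0],[0,0,0],[0,0,-0.03],[0,0,0],[0,0,0]],"turn":[[0,0,0],[0,0,0],[0,0,0],[0,0,0],[0,0,0]],"grip":[0.4,0.4,0.4,0.4,0.4]}' 25
python3 -c "
from h import *
st()"
python3 -m creep '{"translation":[[0,0,0],[0,0,0],[0,0,0],[0,0,0],[0,0,0]],"turn":[[0,0,0],[0,0,0],[0,0,0],[0,0,0],[0,0,0]],"grip":[0,0,0,0,0]}' 50
python3 -m creep '{"translation":[[0,0,0],[0,0,0],[0,0,0]],"turn":[[0,0,0.055],[0,0,0.055],[0,0,0]],"grip":[0,0,0]}' 50
python3 -c "
from h import *
st()"
```

```text
time_s: 14.32
tool_pos: [0.5025, -0.0262, 0.0224]
tool_rot: [179.9, 0.1, 123.4]
force: [-0.1, -1.4, 6.1]
grip_width: 0.0347
grasp_force: 3.2
{'time_s': 14.325, 'tool_pos': [0.5025, -0.0262, 0.0224], 'tool_rot': [179.9449, 0.0553, 123.4032], 'force': [-0.1306, -1.4068, 6.1329], 'grip_width': 0.0347, 'qpos': [6.0653, 9.4226, -6.5703, 114.2253, 1.3093, 56.3434, 32.2619], 'wrist_torque': [-0.1263, -0.1022, 0.0306]}
time_s: 14.95
tool_pos: [0.5022, -0.026, 0.0224]
tool_rot: [180.0, 0.0, 123.4]
force: [-1.0, -0.3, 7.2]
grip_width: 0.0228
grasp_force: 51.0
time_s: 15.32
tool_pos: [0.5022, -0.0266, 0.0224]
tool_rot: [180.0, 0.1, 103.5]
force: [-0.9, -0.7, 7.3]
grip_width: 0.0227
grasp_force: 53.5
{'time_s': 15.325, 'tool_pos': [0.5022, -0.0266, 0.0224], 'tool_rot': [179.9753, 0.0699, 103.496], 'force': [-0.9231, -0.6671, 7.3022], 'grip_width': 0.0227, 'qpos': [4.4442, 9.3483, -4.8236, 114.2888, 1.0151, 56.3595, 12.6185], 'wrist_torque': [-0.357, -0.1938, -0.1553]}
```

```bash
python3 -m creep '{"translation":[[0,0,-0.01],[0,0,-0.0087],[0,0,-0.0087],[0,0,-0.0087],[0,0,0]],"turn":[[0,0,-0.058],[0,0,-0.058],[0,0,-0.058],[0,0,-0.058],[0,0,0]],"grip":[0,0,0,0,0]}' 50
python3 -m creep '{"translation":[[0,0,-0.0087],[0,0,-0.0087],[0,0,-0.0087],[0,0,-0.0087],[0,0,0]],"turn":[[0,0,-0.058],[0,0,-0.058],[0,0,-0.058],[0,0,-0.058],[0,0,0]],"grip":[0,0,0,0,0]}' 50
python3 -m creep '{"translation":[[0,0,-0.02],[0,0,-0.02],[0,0,0]],"turn":[[0,0,0],[0,0,0],[0,0,0]],"grip":[0,0,0]}' 50
python3 -c "
from h import *
st()"
```

```text
time_s: 15.95
tool_pos: [0.4999, -0.0259, 0.0232]
tool_rot: [-179.9, -0.2, 145.2]
force: [0.0, 0.8, -3.0]
grip_width: 0.0225
grasp_force: 50.6
time_s: 16.58
tool_pos: [0.5002, -0.0263, 0.0263]
tool_rot: [180.0, -0.2, -173.2]
force: [-1.4, -0.6, -3.3]
grip_width: 0.0227
grasp_force: 50.6
time_s: 16.95
tool_pos: [0.4992, -0.026, 0.0275]
tool_rot: [179.9, -0.3, -173.1]
force: [3.1, -0.8, -25.6]
grip_width: 0.0228
grasp_force: 51.1
{'time_s': 16.95, 'tool_pos': [0.4992, -0.026, 0.0275], 'tool_rot': [179.9485, -0.2811, -173.0703], 'force': [3.1008, -0.7647, -25.5728], 'grip_width': 0.0228, 'qpos': [11.1068, 9.2219, -11.9631, 113.9077, 2.2358, 57.3723, 95.0082], 'wrist_torque': [0.0248, -0.9229, 0.1875]}
```

```bash
python3 -m creep '{"translation":[[0,0,0.025],[0,0,-0.0087],[0,0,-0.0087],[0,0,-0.0087],[0,0,0]],"turn":[[0,0,0],[0,0,-0.058],[0,0,-0.058],[0,0,-0.058],[0,0,0]],"grip":[0,0,0,0,0]}' 50
python3 -m creep '{"translation":[[0,0,-0.015],[0,0,-0.015],[0,0,0]],"turn":[[0,0,0],[0,0,0],[0,0,0]],"grip":[0,0,0]}' 50
python3 -c "
from h import *
st()"
```

```text
time_s: 17.58
tool_pos: [0.5037, -0.0268, 0.0334]
tool_rot: [-179.8, 0.1, -141.8]
force: [-2.1, -1.7, 2.7]
grip_width: 0.0231
grasp_force: 50.2
time_s: 17.95
tool_pos: [0.5025, -0.0262, 0.0337]
tool_rot: [-179.9, 0.0, -141.7]
force: [-1.1, -4.2, 0.0]
grip_width: 0.023
grasp_force: 50.3
{'time_s': 17.95, 'tool_pos': [0.5025, -0.0262, 0.0337], 'tool_rot': [-179.9378, 0.0464, -141.7203], 'force': [-1.0523, -4.1865, 0.026], 'grip_width': 0.023, 'qpos': [13.5955, 9.014, -14.6208, 113.4228, 2.7036, 57.8046, 125.9891], 'wrist_torque': [-0.5179, 0.0812, 0.0348]}
```

```bash
python3 -m creep '{"translation":[[0,0,-0.03],[0,0,-0.05],[0,0,0]],"turn":[[0,0,0],[0,0,0],[0,0,0]],"grip":[0,0,0]}' 50
python3 -m creep '{"translation":[[0,0,-0.2],[0,0,-0.3],[0,0,-0.4],[0,0,-0.1],[0,0,0]],"turn":[[0,0,0],[0,0,0],[0,0,0],[0,0,0],[0,0,0]],"grip":[0,0,0,0,0]}' 50
python3 - <<'E'
from h import *
st();look("side","d5.png",(170,100,410,280),3.3)
E
```

```text
time_s: 18.32
tool_pos: [0.5026, -0.0252, 0.0402]
tool_rot: [-180.0, 0.1, -141.6]
force: [0.2, -0.1, 0.2]
grip_width: 0.0229
grasp_force: 50.6
time_s: 18.95
tool_pos: [0.5023, -0.0259, 0.1201]
tool_rot: [-179.9, 0.1, -141.7]
force: [0.3, 0.0, -2.2]
grip_width: 0.023
grasp_force: 50.7
{'time_s': 18.95, 'tool_pos': [0.5023, -0.0259, 0.1201], 'tool_rot': [-179.9452, 0.0606, -141.6565], 'force': [0.3463, 0.0014, -2.1996], 'grip_width': 0.023, 'qpos': [14.0904, 3.714, -14.6539, 108.3182, 1.0193, 68.0099, 127.4291], 'wrist_torque': [0.1514, -0.0054, 0.0187]}
```

View pics/d5.png

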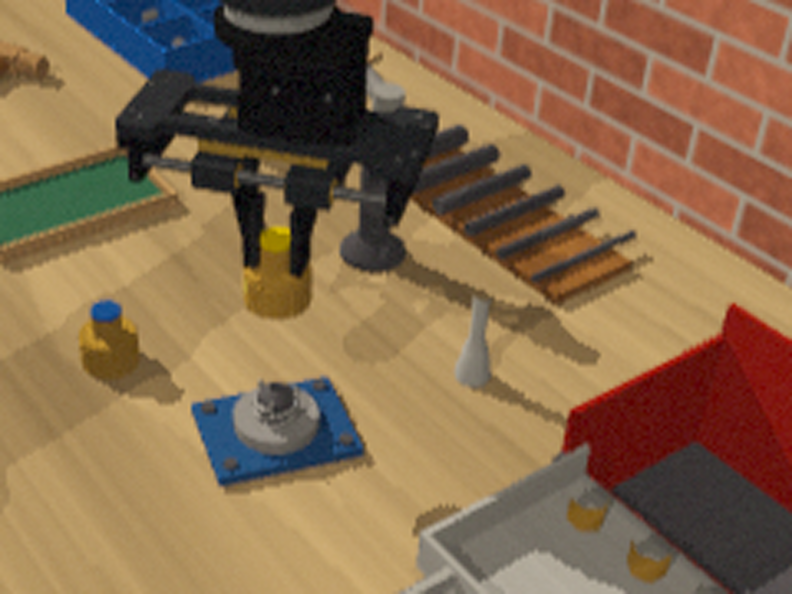

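Yellow is held over the gauge at (277,290) and came free cleanly. Only blue is left at (110,340), with no third cap in view. Next, yellow goes to the tipping tray.

```bash
python3 -m creep '{"translation":[[0,0,0],[0,0,0],[0,0,0],[0,0,0],[0,0,0]],"turn":[[0,0,0.0535],[0,0,0.0535],[0,0,0.0535],[0,0,0.0535],[0,0,0.0535]],"grip":[0,0,0,0,0]}' 30
python3 -m creep '{"translation":[[-0.153,-0.4,0],[-0.153,-0.547,0],[-0.153,-0.547,0],[-0.153,-0.547,0],[-0.153,-0.547,0]],"turn":[[0,0,0],[0,0,0],[0,0,0],[0,0,0],[0,0,0]],"grip":[0,0,0,0,0]}' 30
python3 -m creep '{"translation":[[-0.153,-0.5,0],[0,-0.194,0],[0,0,0.3],[0,0,0.2],[0,0,0]],"turn":[[0,0,0],[0,0,0],[0,0,0],[0,0,0],[0,0,0]],"grip":[0,0,0,0,0]}' 30
python3 - <<'E'
from h import *
st();look("side","d6.png",(250,120,490,300),3.3)
c=look("scene","s3.png",(80,150,240,290),5)
P=cloud(c)
E
```

```text
time_s: 19.62
tool_pos: [0.5007, -0.0259, 0.1179]
tool_rot: [-180.0, -0.2, 169.9]
force: [-0.2, 0.1, -0.6]
grip_width: 0.0235
grasp_force: 31.2
time_s: 20.25
tool_pos: [0.526, -0.2414, 0.1178]
tool_rot: [180.0, -0.1, 170.2]
force: [-0.2, 0.7, -0.8]
grip_width: 0.0232
grasp_force: 31.3
time_s: 20.88
tool_pos: [0.5281, -0.2954, 0.0773]
tool_rot: [179.9, -0.2, 170.3]
force: [-0.7, -1.8, -0.4]
grip_width: 0.0232
grasp_force: 31.2
{'time_s': 20.875, 'tool_pos': [0.5281, -0.2954, 0.0773], 'tool_rot': [179.8981, -0.2398, 170.2695], 'force': [-0.73, -1.8165, -0.3506], 'grip_width': 0.0232, 'qpos': [27.9431, 17.448, -1.4524, 97.1791, 0.4471, 65.6378, 106.6405], 'wrist_torque': [0.1067, -0.0603, -0.0015]}
```

View pics/d6.png

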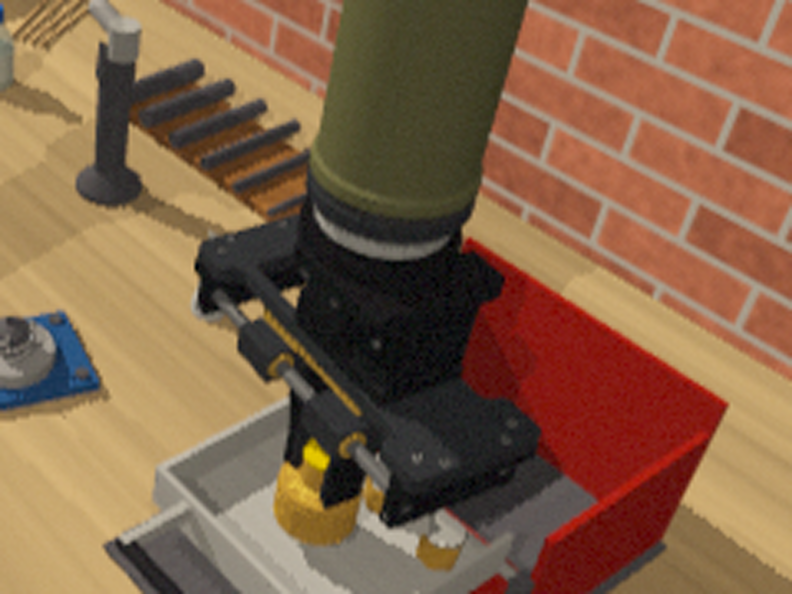

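The cap is over the tray floor near (315,510), clear of the stubs. Lowering it onto the floor.

```bash
python3 -m creep '{"translation":[[0,0,0.1],[0,0,0.05],[0,0,0],[0,0,0]],"turn":[[0,0,0],[0,0,0],[0,0,0],[0,0,0]],"grip":[0,0,0,0]}' 30
python3 -m creep '{"translation":[[0,0,0.025],[0,0,0.02],[0,0,0]],"turn":[[0,0,0],[0,0,0],[0,0,0]],"grip":[0,0,0]}' 30
```

```text
time_s: 21.48
tool_pos: [0.5296, -0.2973, 0.0678]
tool_rot: [-180.0, 0.0, 170.2]
force: [0.0, 0.6, -0.7]
grip_width: 0.0231
grasp_force: 31.2
time_s: 21.85
tool_pos: [0.5294, -0.2972, 0.0638]
tool_rot: [180.0, -0.0, 170.2]
force: [0.4, 0.0, -1.8]
grip_width: 0.0234
grasp_force: 31.2
```

```bash
python3 -m creep '{"translation":[[0,0,0.025],[0,0,0],[0,0,0]],"turn":[[0,0,0],[0,0,0],[0,0,0]],"grip":[0,0,0]}' 30
python3 -m creep '{"translation":[[0,0,0.02],[0,0,0],[0,0,0]],"turn":[[0,0,0],[0,0,0],[0,0,0]],"grip":[0,0,0]}' 30
```

```text
time_s: 22.22
tool_pos: [0.5295, -0.2973, 0.062]
tool_rot: [-180.0, 0.0, 170.2]
force: [0.3, 0.9, -0.1]
grip_width: 0.0234
grasp_force: 31.2
time_s: 22.6
tool_pos: [0.5301, -0.2974, 0.0611]
tool_rot: [-180.0, 0.1, 170.2]
force: [-0.5, 0.4, 2.6]
grip_width: 0.0229
grasp_force: 30.5
```

```bash
python3 -m creep '{"translation":[[0,0,0],[0,0,0],[0,0,0],[0,0,-0.2],[0,0,-0.5]],"turn":[[0,0,0],[0,0,0],[0,0,0],[0,0,0],[0,0,0]],"grip":[0.45,0.45,0.45,0.45,0.45]}' 25
python3 -m creep '{"translation":[[0,0,-0.5],[0.222,0.446,0],[0.222,0.546,0],[0.222,0.546,0],[0.222,0.546,0]],"turn":[[0,0,0],[0,0,0],[0,0,0],[0,0,0],[0,0,0]],"grip":[0.45,0.45,0.45,0.45,0.45]}' 25
python3 -m creep '{"translation":[[0.222,0.546,0],[0.222,0.546,0],[0.222,0.546,0],[0.222,0.546,0],[0.224,0.546,0]],"turn":[[0,0,0],[0,0,0],[0,0,0],[0,0,0],[0,0,0]],"grip":[0.45,0.45,0.45,0.45,0.45]}' 25
python3 -m creep '{"translation":[[0,0.1,0],[0,0,0]],"turn":[[0,0,0],[0,0,0]],"grip":[0.45,0.45]}' 25
python3 - <<'E'
from h import *
st();w=look("wrist","w3.png")
box(w,.44,.1175,.04,.046,.06);box(w,.44,.1175,.04,.026,.034)
d=look("side","d7.png");s=look("scene","s4.png")
box(d,.44,.1175,.05,.046,.06);ring(w,'blue')
box(s,.53,-.297,.035,.1,.125);box(d,.53,-.297,.035,.1,.125)
E
```

```text
time_s: 23.22
tool_pos: [0.5277, -0.2961, 0.1152]
tool_rot: [179.9, -0.3, 170.2]
force: [0.3, -0.3, 1.0]
grip_width: 0.039
grasp_force: 0.0
time_s: 23.85
tool_pos: [0.4875, -0.1192, 0.1572]
tool_rot: [180.0, 0.0, 170.2]
force: [0.4, 0.1, 0.1]
grip_width: 0.0393
grasp_force: 0.0
time_s: 24.48
tool_pos: [0.4369, 0.111, 0.1572]
tool_rot: [-180.0, 0.1, 170.2]
force: [-0.5, 0.3, 0.1]
grip_width: 0.0389
grasp_force: 0.0
time_s: 24.72
tool_pos: [0.439, 0.1173, 0.1568]
tool_rot: [-180.0, 0.0, 170.2]
force: [0.4, -1.0, 0.3]
grip_width: 0.0392
grasp_force: 0.0
{'time_s': 24.725, 'tool_pos': [0.439, 0.1173, 0.1568], 'tool_rot': [-179.9739, 0.0366, 170.249], 'force': [0.4433, -1.0295, 0.2608], 'grip_width': 0.0392, 'qpos': [5.786, -3.8741, -22.9886, 111.1664, -1.5446, 72.386, 63.5604], 'wrist_torque': [0.0431, -0.0044, -0.0134]}
0.046 0.06 345 min [0.4269 0.1051 0.047 ] max [0.4504 0.1286 0.0551] mid [0.4387 0.1168 0.051 ] med [0.4384 0.1169 0.053 ]
0.026 0.034 685 min [0.4157 0.0942 0.0263] max [0.4614 0.1397 0.0336] mid [0.4385 0.1169 0.0299] med [0.4332 0.1183 0.0306]
0.046 0.06 60 min [0.4268 0.1016 0.0462] max [0.4501 0.1271 0.0548] mid [0.4384 0.1144 0.0505] med [0.4379 0.1113 0.052 ]
blue [247, 178, 21, 19, 302] [257.  186.9] [0.4383 0.1171 0.052 ] [0.4379 0.1172 0.0537]
blue [134, 199, 62, 56, 256] [169.9 216. ] [0.4558 0.0093 0.052 ] [ 0.4679 -0.0067  0.012 ]
blue [148, 217, 37, 17, 57] [168.4 221.3] [0.462  0.0058 0.052 ] [ 0.4746 -0.0104  0.0128]
0.1 0.125 112 min [ 0.516  -0.3154  0.1003] max [ 0.5427 -0.2856  0.1215] mid [ 0.5294 -0.3005  0.1109] med [ 0.5357 -0.2969  0.1181]
0.1 0.125 188 min [ 0.5185 -0.3113  0.1   ] max [ 0.5426 -0.2882  0.1213] mid [ 0.5305 -0.2997  0.1107] med [ 0.5262 -0.3023  0.1181]
```

Yellow stands on the tipping tray (top 0.118). Blue is at (0.4386, 0.117), straight below the hand, so down and grip.

```bash
python3 -m creep '{"translation":[[0,0,0.6],[0,0,0.6],[0,0,0.5],[0,0,0.2],[0,0,0.09]],"turn":[[0,0,0],[0,0,0],[0,0,0],[0,0,0],[0,0,0]],"grip":[0.45,0.45,0.45,0.45,0.45]}' 30
python3 -m creep '{"translation":[[0,0,0],[0,0,0],[0,0,0],[0,0,0],[0,0,0]],"turn":[[0,0,0],[0,0,0],[0,0,0],[0,0,0],[0,0,0]],"grip":[0.45,0,0,0,0]}' 30
python3 -m creep '{"translation":[[0,0,-0.2],[0,0,-0.5],[0,0,-0.55],[0,0,0],[0,0,0]],"turn":[[0,0,0],[0,0,0],[0,0,0],[0,0,0],[0,0,0]],"grip":[0,0,0,0,0]}' 30
```

```text
time_s: 25.5
tool_pos: [0.4391, 0.1168, -0.003]
tool_rot: [-180.0, -0.0, 170.1]
force: [0.1, -0.2, 0.5]
grip_width: 0.0389
grasp_force: 0.0
time_s: 26.12
tool_pos: [0.4395, 0.1174, -0.002]
tool_rot: [180.0, 0.1, 170.2]
force: [0.3, -0.3, 5.6]
grip_width: 0.0228
grasp_force: 30.0
time_s: 26.75
tool_pos: [0.4382, 0.1172, 0.0969]
tool_rot: [-180.0, -0.0, 170.2]
force: [0.3, -1.0, -0.6]
grip_width: 0.0234
grasp_force: 30.0
```

```bash
python3 -m creep '{"translation":[[-0.272,-0.407,0],[-0.272,-0.407,0],[-0.272,-0.407,0],[-0.272,-0.407,0],[0,0,0]],"turn":[[0,0,0],[0,0,0],[0,0,0],[0,0,0],[0,0,0]],"grip":[0,0,0,0,0]}' 30
python3 -m creep '{"translation":[[0,0,0],[0,0,0],[0,0,0],[0,0,0],[0,0,0]],"turn":[[0,0,-0.058],[0,0,-0.058],[0,0,-0.058],[0,0,-0.058],[0,0,-0.058]],"grip":[0,0,0,0,0]}' 30
python3 -m creep '{"translation":[[0,0,0.3],[0,0,0.25],[0,0,0.12],[0,0,0.05],[0,0,0]],"turn":[[0,0,0],[0,0,0],[0,0,0],[0,0,0],[0,0,0]],"grip":[0,0,0,0,0]}' 30
python3 -c "
from h import *
st()"
```

```text
time_s: 27.38
tool_pos: [0.5015, -0.0293, 0.0952]
tool_rot: [-179.9, -0.2, 169.9]
force: [-0.8, 0.4, -1.4]
grip_width: 0.0228
grasp_force: 30.0
time_s: 28.0
tool_pos: [0.5007, -0.0244, 0.0957]
tool_rot: [179.8, -0.1, -137.2]
force: [0.1, -0.0, -1.3]
grip_width: 0.0229
grasp_force: 30.0
time_s: 28.62
tool_pos: [0.5024, -0.0255, 0.0397]
tool_rot: [180.0, 0.0, -137.6]
force: [0.1, 0.2, -1.6]
grip_width: 0.023
grasp_force: 30.0
{'time_s': 28.625, 'tool_pos': [0.5024, -0.0255, 0.0397], 'tool_rot': [179.9948, 0.0022, -137.5884], 'force': [0.0637, 0.2196, -1.6106], 'grip_width': 0.023, 'qpos': [16.1595, 8.8175, -17.4087, 112.9795, 3.0725, 58.6394, 129.7557], 'wrist_torque': [0.0928, -0.0133, 0.0273]}
```

```bash
python3 -m creep '{"translation":[[0,0,0.03],[0,0,0.02],[0,0,0]],"turn":[[0,0,0],[0,0,0],[0,0,0]],"grip":[0,0,0]}' 30
python3 -m creep '{"translation":[[0,0,0.025],[0,0,0],[0,0,0]],"turn":[[0,0,0],[0,0,0],[0,0,0]],"grip":[0,0,0]}' 30
python3 -m creep '{"translation":[[0,0,0.025],[0,0,0],[0,0,0]],"turn":[[0,0,0],[0,0,0],[0,0,0]],"grip":[0,0,0]}' 30
```

```text
time_s: 29.0
tool_pos: [0.5024, -0.0258, 0.0357]
tool_rot: [-180.0, 0.0, -137.6]
force: [0.8, -0.1, -1.4]
grip_width: 0.0232
grasp_force: 30.0
time_s: 29.38
tool_pos: [0.5024, -0.0258, 0.0336]
tool_rot: [-180.0, -0.0, -137.6]
force: [0.4, -0.7, -2.2]
grip_width: 0.0233
grasp_force: 30.0
time_s: 29.75
tool_pos: [0.5027, -0.0257, 0.0318]
tool_rot: [-180.0, 0.0, -137.6]
force: [0.1, 0.6, -0.3]
grip_width: 0.0232
grasp_force: 30.0
```

```bash
python3 -m creep '{"translation":[[0,0,0.025],[0,0,0],[0,0,0]],"turn":[[0,0,0],[0,0,0],[0,0,0]],"grip":[0,0,0]}' 30
python3 -m creep '{"translation":[[0,0,0.02],[0,0,0],[0,0,0]],"turn":[[0,0,0],[0,0,0],[0,0,0]],"grip":[0,0,0]}' 30
```

```text
time_s: 30.12
tool_pos: [0.5034, -0.0255, 0.0311]
tool_rot: [-179.9, 0.1, -137.6]
force: [-1.5, 0.9, 8.6]
grip_width: 0.0232
grasp_force: 30.0
time_s: 30.5
tool_pos: [0.504, -0.0252, 0.0307]
tool_rot: [-179.9, 0.1, -137.6]
force: [-3.2, 1.5, 14.7]
grip_width: 0.023
grasp_force: 30.0
```

```bash
python3 -m creep '{"translation":[[0,0,-0.01],[0,0,0.0087],[0,0,0.0087],[0,0,0.0087],[0,0,0]],"turn":[[0,0,0.058],[0,0,0.058],[0,0,0.058],[0,0,0.058],[0,0,0]],"grip":[0,0,0,0,0]}' 30
python3 -m creep '{"translation":[[0,0,0.0087],[0,0,0.0087],[0,0,0.0087],[0,0,0.0087],[0,0,0]],"turn":[[0,0,0.058],[0,0,0.058],[0,0,0.058],[0,0,0.058],[0,0,0]],"grip":[0,0,0,0,0]}' 30
python3 -m creep '{"translation":[[0,0,0.0087],[0,0,0.0087],[0,0,0.0087],[0,0,0]],"turn":[[0,0,0.058],[0,0,0.058],[0,0,0.058],[0,0,0]],"grip":[0,0,0,0]}' 30
python3 -c "
from h import *
st()"
```

```text
time_s: 31.12
tool_pos: [0.5036, -0.027, 0.0282]
tool_rot: [-179.9, 0.1, -179.5]
force: [-1.7, -1.6, 8.3]
grip_width: 0.0231
grasp_force: 30.0
time_s: 31.75
tool_pos: [0.504, -0.028, 0.026]
tool_rot: [-180.0, 0.2, 138.7]
force: [-1.4, -3.5, 10.5]
grip_width: 0.0237
grasp_force: 30.0
time_s: 32.25
tool_pos: [0.5036, -0.0284, 0.0256]
tool_rot: [179.9, 0.2, 107.4]
force: [-8.1, -5.3, 22.8]
grip_width: 0.0234
grasp_force: 30.1
{'time_s': 32.25, 'tool_pos': [0.5036, -0.0284, 0.0256], 'tool_rot': [179.9375, 0.2258, 107.3937], 'force': [-8.1414, -5.3113, 22.7545], 'grip_width': 0.0234, 'qpos': [6.7255, 9.3045, -7.1636, 113.947, 1.6186, 56.7044, 16.1631], 'wrist_torque': [-1.0802, 1.7426, 0.0151]}
```

```bash
python3 -m creep '{"translation":[[0,0,0],[0,0,0],[0,0,-0.03],[0,0,0],[0,0,0]],"turn":[[0,0,0],[0,0,0],[0,0,0],[0,0,0],[0,0,0]],"grip":[0.4,0.4,0.4,0.4,0.4]}' 30
python3 -c "
from h import *
st()"
python3 -m creep '{"translation":[[0,0,0],[0,0,0],[0,0,0],[0,0,0],[0,0,0]],"turn":[[0,0,0],[0,0,0],[0,0,0],[0,0,0],[0,0,0]],"grip":[0,0,0,0,0]}' 60
python3 -m creep '{"translation":[[0,0,0.005],[0,0,0.008],[0,0,0.008],[0,0,0]],"turn":[[0,0,0.058],[0,0,0.058],[0,0,0.058],[0,0,0]],"grip":[0,0,0,0]}' 60
python3 -c "
from h import *
st()"
```

```text
time_s: 32.88
tool_pos: [0.502, -0.0257, 0.0238]
tool_rot: [-180.0, -0.0, 107.6]
force: [0.5, -0.7, -0.5]
grip_width: 0.0347
grasp_force: 0.0
{'time_s': 32.875, 'tool_pos': [0.502, -0.0257, 0.0238], 'tool_rot': [-179.9575, -0.0178, 107.5552], 'force': [0.5252, -0.683, -0.54], 'grip_width': 0.0347, 'qpos': [6.7053, 9.3852, -7.3056, 114.0916, 1.417, 56.652, 16.2716], 'wrist_torque': [0.0028, -0.0799, -0.0206]}
time_s: 33.5
tool_pos: [0.5023, -0.0257, 0.0241]
tool_rot: [-180.0, -0.0, 107.6]
force: [0.2, 1.8, -1.7]
grip_width: 0.0223
grasp_force: 60.0
time_s: 34.0
tool_pos: [0.5023, -0.0269, 0.0238]
tool_rot: [180.0, 0.1, 76.2]
force: [-3.1, -0.9, 7.6]
grip_width: 0.0226
grasp_force: 60.0
{'time_s': 34.0, 'tool_pos': [0.5023, -0.0269, 0.0238], 'tool_rot': [179.9872, 0.1085, 76.1803], 'force': [-3.0992, -0.8631, 7.5854], 'grip_width': 0.0226, 'qpos': [4.1982, 9.2918, -4.5645, 114.1677, 1.0118, 56.5877, -14.6837], 'wrist_torque': [-0.5721, 0.8827, -0.1383]}
```

```bash
python3 -m creep '{"translation":[[0,0,0],[0,0,0],[0,0,0],[0,0,-0.5],[0,0,-0.6]],"turn":[[0,0,0],[0,0,0],[0,0,0],[0,0,0],[0,0,0]],"grip":[0.45,0.45,0.45,0.45,0.45]}' 30
python3 - <<'E'
from h import *
st();c=look("side","d8.png",(210,170,300,245),7)
box(c,.502,-.026,.025,.068,.09);box(c,.502,-.026,.03,.046,.065);s=look("scene","s5.png",(200,160,300,240),6)
box(s,.502,-.026,.025,.068,.09);box(s,.502,-.026,.03,.046,.062)
w=look("wrist","w5.png");box(w,.502,-.026,.025,.068,.09);box(w,.502,-.026,.03,.046,.065);box(w,.53,-.3,.025,.1,.13)
E
```

```text
time_s: 34.62
tool_pos: [0.5012, -0.0257, 0.1104]
tool_rot: [-179.8, 0.0, 76.2]
force: [1.3, -0.7, 0.0]
grip_width: 0.0386
grasp_force: 0.0
{'time_s': 34.625, 'tool_pos': [0.5012, -0.0257, 0.1104], 'tool_rot': [-179.8339, 0.0328, 76.2363], 'force': [1.35, -0.709, 0.0194], 'grip_width': 0.0386, 'qpos': [4.3545, 3.8741, -4.6129, 109.2214, 0.3289, 67.0865, -14.1406], 'wrist_torque': [-0.0289, -0.055, -0.0082]}
0.068 0.09 89 min [ 0.4898 -0.0423  0.0681] max [ 0.515  -0.0174  0.0829] mid [ 0.5024 -0.0298  0.0755] med [ 0.4992 -0.0326  0.0792]
0.046 0.065 204 min [ 0.4779 -0.0547  0.046 ] max [ 0.5247 -0.0066  0.065 ] mid [ 0.5013 -0.0306  0.0555] med [ 0.4938 -0.0405  0.0573]
0.068 0.09 76 min [ 0.4898 -0.0389  0.0682] max [ 0.5133 -0.0143  0.0839] mid [ 0.5016 -0.0266  0.0761] med [ 0.5041 -0.0278  0.0794]
0.046 0.062 167 min [ 0.4832 -0.0511  0.0463] max [ 0.5245 -0.0046  0.0619] mid [ 0.5038 -0.0278  0.0541] med [ 0.5121 -0.0326  0.0571]
0.068 0.09 576 min [ 0.4903 -0.0379  0.0683] max [ 0.514  -0.014   0.0824] mid [ 0.5021 -0.0259  0.0753] med [ 0.5023 -0.0248  0.0804]
0.046 0.065 1105 min [ 0.4787 -0.0497  0.0461] max [ 0.5247 -0.0043  0.0649] mid [ 0.5017 -0.027   0.0555] med [ 0.504  -0.0198  0.0577]
```

View pics/d8.png

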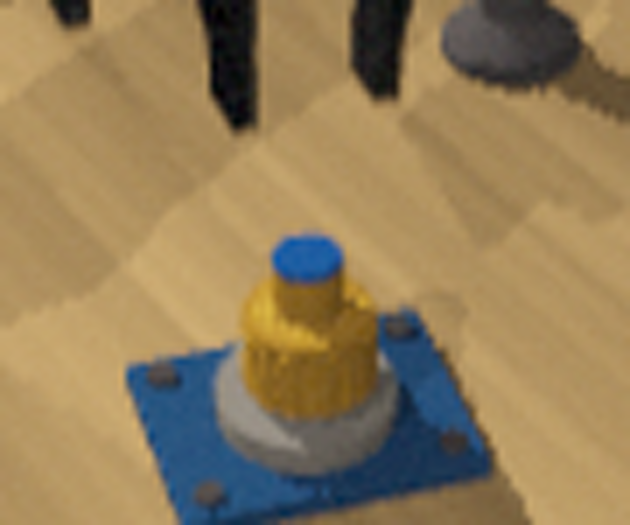

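Blue's neck top is at 80 mm, the rim edge sits at (312,416), and the seat is visible below it. That is the 6 mm short stop again, the same as yellow from a different start height. Before unscrewing I'll search for a third cap.

Run:
```python
from h import *
for n in ('scene','side','wrist'):
  c=dict(np.load(f'/tmp/{n}.npz'));h=cv2.cvtColor(c["frame"],cv2.COLOR_RGB2HSV).astype(int)
  m=((h[...,0]>=14)&(h[...,0]<=30)&(h[...,1]>185)&(h[...,2]>70)).astype(np.uint8)
  k,l,s,ce=cv2.connectedComponentsWithStats(m)
  for i in range(1,k):
    if s[i,4]>12: print(n,s[i].tolist(),W(c,*ce[i]).round(3))
a=cv2.imread('pics/d7.png');b=cv2.imread('pics/s4.png')
cv2.imwrite('pics/c2.png',cv2.resize(np.hstack([b,a]),(800,300)))
```

```text
side [0, 7, 53, 28, 284] [0.22  0.706 0.393]
side [43, 15, 71, 126, 1567] [0.332 0.836 0.103]
side [0, 107, 44, 35, 188] [0.102 0.613 0.118]
side [245, 210, 18, 19, 206] [ 0.491 -0.046  0.057]
side [333, 252, 26, 38, 535] [ 0.521 -0.305  0.105]
side [361, 269, 10, 7, 33] [ 0.572 -0.309  0.079]
side [377, 284, 11, 8, 46] [ 0.568 -0.355  0.08 ]
```

View pics/c2.png

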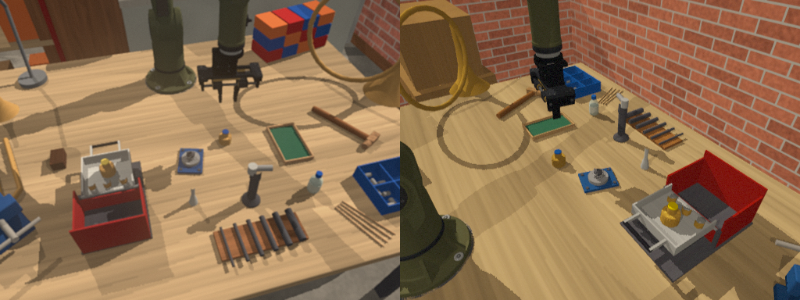

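No third cap anywhere: the composite shows only blue, yellow on the tipping tray, and stubs. Unscrewing blue.

```bash
python3 -m creep '{"translation":[[0,0,0.5],[0,0,0.4],[0,0,0.16],[0,0,0],[0,0,0]],"turn":[[0,0,0],[0,0,0],[0,0,0],[0,0,0],[0,0,0]],"grip":[0.45,0.45,0.45,0.45,0.1]}' 60
python3 -m creep '{"translation":[[0,0,0],[0,0,0],[0,0,0],[0,0,0],[0,0,0]],"turn":[[0,0,0],[0,0,0],[0,0,0],[0,0,0],[0,0,0]],"grip":[0,0,0,0,0]}' 60
python3 -m creep '{"translation":[[0,0,-0.0087],[0,0,-0.0087],[0,0,-0.0087],[0,0,-0.0087],[0,0,-0.0087]],"turn":[[0,0,-0.058],[0,0,-0.058],[0,0,-0.058],[0,0,-0.058],[0,0,-0.058]],"grip":[0,0,0,0,0]}' 60
python3 -m creep '{"translation":[[0,0,-0.0087],[0,0,-0.0087],[0,0,-0.0087],[0,0,-0.0087],[0,0,0]],"turn":[[0,0,-0.058],[0,0,-0.058],[0,0,-0.058],[0,0,-0.058],[0,0,0]],"grip":[0,0,0,0,0]}' 60
python3 -m creep '{"translation":[[0,0,-0.02],[0,0,0],[0,0,0]],"turn":[[0,0,0],[0,0,0],[0,0,0]],"grip":[0,0,0]}' 60
python3 -c "
from h import *
st()"
```

```text
time_s: 35.4
tool_pos: [0.5032, -0.0258, 0.0266]
tool_rot: [179.9, -0.0, 76.2]
force: [0.4, 0.3, 0.3]
grip_width: 0.0348
grasp_force: 0.0
time_s: 36.02
tool_pos: [0.5027, -0.0256, 0.0267]
tool_rot: [180.0, -0.0, 76.2]
force: [-2.5, 1.0, 6.2]
grip_width: 0.0223
grasp_force: 60.0
time_s: 36.65
tool_pos: [0.5012, -0.0255, 0.0284]
tool_rot: [-179.9, -0.1, 128.8]
force: [-0.9, -0.1, -2.3]
grip_width: 0.0225
grasp_force: 60.0
time_s: 37.28
tool_pos: [0.5005, -0.0263, 0.031]
tool_rot: [-179.9, -0.2, 170.1]
force: [-2.7, -1.6, -2.8]
grip_width: 0.0224
grasp_force: 60.0
time_s: 37.65
tool_pos: [0.5004, -0.0259, 0.0323]
tool_rot: [-180.0, -0.2, 170.1]
force: [-4.1, -0.7, -10.5]
grip_width: 0.0224
grasp_force: 60.0
{'time_s': 37.65, 'tool_pos': [0.5004, -0.0259, 0.0323], 'tool_rot': [-179.9516, -0.2202, 170.1495], 'force': [-4.121, -0.6561, -10.5054], 'grip_width': 0.0224, 'qpos': [11.5033, 8.9847, -12.4104, 113.5618, 2.2788, 57.9061, 78.1714], 'wrist_torque': [-0.2606, 1.093, 0.0542]}
```

Still held; a bit more anticlockwise.

```bash
python3 -m creep '{"translation":[[0,0,0.01],[0,0,-0.0087],[0,0,-0.0087],[0,0,-0.0087],[0,0,0]],"turn":[[0,0,0],[0,0,-0.058],[0,0,-0.058],[0,0,-0.058],[0,0,0]],"grip":[0,0,0,0,0]}' 60
python3 -m creep '{"translation":[[0,0,-0.02],[0,0,-0.02],[0,0,0]],"turn":[[0,0,0],[0,0,0],[0,0,0]],"grip":[0,0,0]}' 60
```

```text
time_s: 38.28
tool_pos: [0.5015, -0.0269, 0.0354]
tool_rot: [-180.0, -0.1, -158.5]
force: [-6.9, -2.7, -3.2]
grip_width: 0.0228
grasp_force: 60.0
time_s: 38.65
tool_pos: [0.5019, -0.0268, 0.0388]
tool_rot: [-179.9, -0.1, -158.6]
force: [-5.8, -2.9, -1.9]
grip_width: 0.0225
grasp_force: 60.0
```

```bash
python3 -m creep '{"translation":[[0,0,-0.15],[0,0,-0.3],[0,0,-0.4],[0,0,-0.23],[0,0,0]],"turn":[[0,0,0],[0,0,0],[0,0,0],[0,0,0],[0,0,0]],"grip":[0,0,0,0,0]}' 40
python3 -m creep '{"translation":[[0,0,0],[0,0,0],[0,0,0],[0,0,0],[0,0,0]],"turn":[[0,0,0.0562],[0,0,0.0562],[0,0,0.0562],[0,0,0.0562],[0,0,0.0562]],"grip":[0,0,0,0,0]}' 40
python3 -m creep '{"translation":[[0,0,0],[0,0,0],[0,0,0],[0,0,0],[0,0,0]],"turn":[[0,0,0.0562],[0,0,0.0562],[0,0,0.0562],[0,0,0.0562],[0,0,0.0562]],"grip":[0,0,0,0,0]}' 40
python3 -m creep '{"translation":[[0,0,0],[0,0,0]],"turn":[[0,0,0.0562],[0,0,0]],"grip":[0,0]}' 40
python3 - <<'E'
from h import *
st()
for n in ('scene','side'):
  c=env.read_camera(n);box(c,.502,-.026,.04,.1,.19)
  P=cloud(c);q=P[(P[:,0]>.46)&(P[:,0]<.63)&(P[:,1]<-.2)&(P[:,1]>-.4)&(abs(P[:,2]-.092)<.002)]
  print(n,'walls',len(q),np.percentile(q,[3,50,97],axis=0).round(4).tolist()); box(c,.53,-.3,.035,.1,.13)
  q2=q[q[:,0]<.49];q3=q2[q2[:,1]<-.33];q4=q2[q2[:,1]>-.27];print('endwall x',np.median(q2[:,0]),np.median(q3[:,0]),np.median(q4[:,0]))
  q5=q[q[:,1]>-.235];print('side wall',np.median(q5,0))
  h=P[(abs(P[:,0]-.43)<.02)&(P[:,1]<-.24)&(P[:,1]>-.35)&(P[:,2]>.075)];print('handle',np.median(h,0).round(4),np.percentile(h,[5,95],axis=0).round(4).tolist())
E
```

```text
time_s: 39.28
tool_pos: [0.5068, -0.0253, 0.1285]
tool_rot: [-179.8, 0.6, -158.5]
force: [-0.2, -0.2, -1.9]
grip_width: 0.0227
grasp_force: 40.0
time_s: 39.9
tool_pos: [0.5035, -0.0254, 0.1245]
tool_rot: [179.9, 0.1, 150.6]
force: [-0.5, -0.5, -1.9]
grip_width: 0.0231
grasp_force: 40.0
time_s: 40.52
tool_pos: [0.5035, -0.0254, 0.1245]
tool_rot: [179.9, 0.0, 100.0]
force: [0.1, -0.3, -0.4]
grip_width: 0.0228
grasp_force: 40.0
time_s: 40.78
tool_pos: [0.5032, -0.0255, 0.1245]
tool_rot: [179.9, -0.0, 90.4]
force: [-0.3, 0.1, -0.6]
grip_width: 0.0229
grasp_force: 40.0
{'time_s': 40.775, 'tool_pos': [0.5032, -0.0255, 0.1245], 'tool_rot': [179.9011, -0.0151, 90.3514], 'force': [-0.254, 0.1158, -0.5592], 'grip_width': 0.0229, 'qpos': [11.136, 3.4639, -11.621, 108.0039, 0.7335, 68.5057, -0.3805], 'wrist_torque': [0.0461, 0.0159, 0.003]}
0.1 0.19 204 min [ 0.4931 -0.0524  0.1247] max [ 0.5271 -0.0081  0.1652] mid [ 0.5101 -0.0302  0.145 ] med [ 0.5205 -0.0326  0.1463]
scene walls 299 [[0.4677, -0.3755, 0.0902], [0.5115, -0.3121, 0.0922], [0.6066, -0.2243, 0.0938]]
0.1 0.13 115 min [ 0.5173 -0
[... 175 characters left out ...]
e wall [ 0.53476061 -0.22595749  0.09222285]
handle [ 0.427  -0.3001  0.0884] [[0.4214, -0.3436, 0.0827], [0.4434, -0.2518, 0.0918]]
0.1 0.19 571 min [ 0.4791 -0.0551  0.1254] max [ 0.5244 -0.0146  0.19  ] mid [ 0.5017 -0.0349  0.1577] med [ 0.4959 -0.0381  0.157 ]
side walls 551 [[0.4692, -0.3758, 0.0903], [0.5038, -0.3212, 0.0923], [0.6079, -0.2253, 0.0939]]
0.1 0.13 186 min [ 0.5183 -0.3114  0.1001] max [ 0.5434 -0.288   0.1214] mid [ 0.5309 -0.2997  0.1107] med [ 0.5269 -0.3019  0.118 ]
endwall x 0.47176412808402113 0.4719596664081305 0.47242220570676147
side wall [ 0.535682   -0.2279112   0.09214995]
handle [ 0.4247 -0.3058  0.0886] [[0.4201, -0.3472, 0.0829], [0.4462, -0.2542, 0.0907]]
```

```bash
python3 -m creep '{"translation":[[-0.3,-0.03,0],[-0.55,0,0],[-0.6,0,0],[-0.6,0,0],[-0.5,0,0]],"turn":[[0,0,0],[0,0,0],[0,0,0],[0,0,0],[0,0,0]],"grip":[0,0,0,0,0]}' 40
python3 -m creep '{"translation":[[-0.3125,0,0],[0,0,0],[0,0,0.3],[0,0,0.2],[0,0,0]],"turn":[[0,0,0],[0,0,0],[0,0,0],[0,0,0],[0,0,0]],"grip":[0,0,0,0,0]}' 40
python3 - <<'E'
from h import *
st();c=look("side","d9.png",(250,130,430,320),3)
EOF=0
E
```

```text
time_s: 41.5
tool_pos: [0.5009, -0.232, 0.1246]
tool_rot: [179.9, 0.0, 90.3]
force: [0.7, -0.3, -1.2]
grip_width: 0.0227
grasp_force: 40.0
time_s: 42.12
tool_pos: [0.5, -0.2531, 0.083]
tool_rot: [-179.8, -0.1, 90.4]
force: [-0.2, 1.3, -0.8]
grip_width: 0.023
grasp_force: 40.0
{'time_s': 42.125, 'tool_pos': [0.5, -0.2531, 0.083], 'tool_rot': [-179.8411, -0.0961, 90.3512], 'force': [-0.2188, 1.2645, -0.7806], 'grip_width': 0.023, 'qpos': [24.6201, 12.0223, -0.525, 103.2993, 0.0968, 64.8633, 24.4166], 'wrist_torque': [0.0278, 0.0056, 0.0248]}
```

View pics/d9.png

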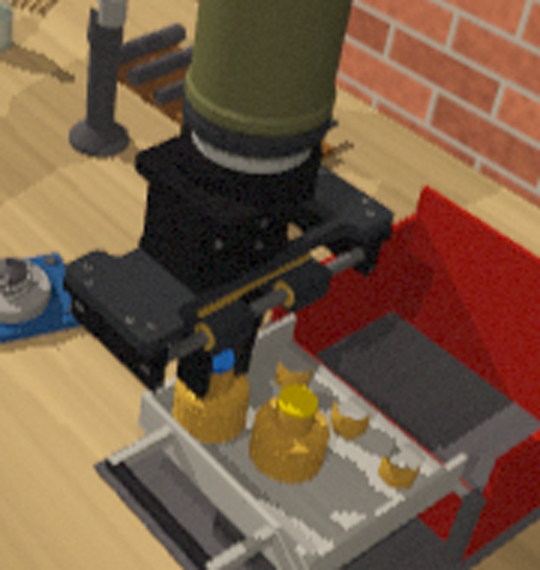

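Blue (212,400) hangs inside the tray walls, beside yellow (290,430). Lower and release.

```bash
python3 -m creep '{"translation":[[0,0.02,0.1],[0,0,0.06],[0,0,0.02],[0,0,0]],"turn":[[0,0,0],[0,0,0],[0,0,0],[0,0,0]],"grip":[0,0,0,0]}' 30
python3 -m creep '{"translation":[[0,0,0.025],[0,0,0],[0,0,0]],"turn":[[0,0,0],[0,0,0],[0,0,0]],"grip":[0,0,0]}' 30
```

```text
time_s: 42.68
tool_pos: [0.5025, -0.2549, 0.0701]
tool_rot: [180.0, 0.0, 90.2]
force: [-0.3, -0.2, -1.4]
grip_width: 0.023
grasp_force: 30.0
time_s: 43.05
tool_pos: [0.5026, -0.2548, 0.0682]
tool_rot: [180.0, 0.0, 90.2]
force: [0.1, -0.0, -2.0]
grip_width: 0.0228
grasp_force: 30.0
```

```bash
python3 -m creep '{"translation":[[0,0,0.02],[0,0,0],[0,0,0]],"turn":[[0,0,0],[0,0,0],[0,0,0]],"grip":[0,0,0]}' 30
python3 -m creep '{"translation":[[0,0,0.02],[0,0,0],[0,0,0]],"turn":[[0,0,0],[0,0,0],[0,0,0]],"grip":[0,0,0]}' 30
```

```text
time_s: 43.42
tool_pos: [0.5026, -0.2548, 0.0666]
tool_rot: [180.0, 0.0, 90.2]
force: [0.6, 0.2, -1.0]
grip_width: 0.0232
grasp_force: 30.0
time_s: 43.8
tool_pos: [0.5028, -0.2556, 0.066]
tool_rot: [179.9, 0.1, 90.2]
force: [-1.6, -1.2, 4.7]
grip_width: 0.0234
grasp_force: 30.0
```

```bash
python3 -m creep '{"translation":[[0,0,0],[0,0,0],[0,0,0],[0,0,-0.2],[0,0,-0.5]],"turn":[[0,0,0],[0,0,0],[0,0,0],[0,0,0],[0,0,0]],"grip":[0.43,0.43,0.43,0.43,0.43]}' 40
python3 -m creep '{"translation":[[0,0,-0.36],[-0.277,-0.467,0],[-0.278,-0.468,0],[0,0,0],[0,0,0]],"turn":[[0,0,0],[0,0,0],[0,0,0],[0,0,0],[0,0,0]],"grip":[0.43,0.43,0.43,0.43,0.43]}' 40
python3 - <<'E'
from h import *
st();s=look("scene","s6.png",(80,150,200,260),5);d=look("side","d10.png",(280,190,430,320),4);w=look("wrist","w6.png")
for c in (s,d): box(c,.53,-.298,.02,.1,.13);box(c,.503,-.255,.02,.1,.13)
for c in (s,w): box(c,.428,-.3,.018,.075,.1)
E
```

```text
time_s: 44.42
tool_pos: [0.5012, -0.2541, 0.1204]
tool_rot: [-179.8, -0.1, 90.2]
force: [0.9, 0.2, 1.5]
grip_width: 0.0375
grasp_force: 0.0
time_s: 45.05
tool_pos: [0.4287, -0.2993, 0.1507]
tool_rot: [179.9, 0.0, 90.2]
force: [-0.5, 0.1, -0.8]
grip_width: 0.0373
grasp_force: 0.0
{'time_s': 45.05, 'tool_pos': [0.4287, -0.2993, 0.1507], 'tool_rot': [179.8951, 0.0151, 90.2385], 'force': [-0.4514, 0.051, -0.764], 'grip_width': 0.0373, 'qpos': [29.4558, 4.1181, 2.7067, 104.1518, -0.2505, 71.6381, 32.4726], 'wrist_torque': [-0.0278, 0.0106, 0.0072]}
0.1 0.13 116 min [ 0.5178 -0.3094  0.1007] max [ 0.5441 -0.286   0.1226] mid [ 0.531  -0.2977  0.1116] med [ 0.5363 -0.2971  0.1176]
0.1 0.13 113 min [ 0.4901 -0.2736  0.1003] max [ 0.5156 -0.2459  0.1225] mid [ 0.5028 -0.2597  0.1114] med [ 0.507  -0.2578  0.1179]
0.1 0.13 189 min [ 0.5191 -0.312   0.1002] max [ 0.5435 -0.2866  0.1211] mid [ 0.5313 -0.2993  0.1107] med [ 0.5273 -0.3021  0.1178]
0.1 0.13 109 min [ 0.49   -0.2721  0.1001] max [ 0.513  -0.2507  0.121 ] mid [ 0.5015 -0.2614  0.1105] med [ 0.4945 -0.2667  0.1126]
0.075 0.1 56 min [ 0.418  -0.3169  0.0801] max [ 0.4305 -0.282   0.0935] mid [ 0.4242 -0.2995  0.0868] med [ 0.4261 -0.3001  0.0873]
0.075 0.1 332 min [ 0.4203 -0.3177  0.0838] max [ 0.4294 -0.282   0.0912] mid [ 0.4249 -0.2998  0.0875] med [ 0.4244 -0.2991  0.0887]
```

View pics/d10.png

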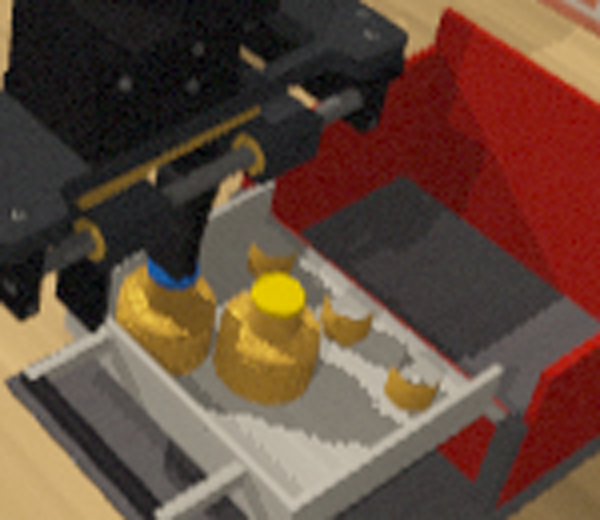

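Both caps stand on the tray, yellow (275,340) and blue (170,320), and the bar is at x ≈ 0.425. Down onto the handle and grip.

```bash
python3 -m creep '{"translation":[[0,-0.047,0.3],[0,0,0.5],[0,0,0.4],[0,0,0.2],[0,0,0.1]],"turn":[[0,0,0],[0,0,0],[0,0,0],[0,0,0],[0,0,0]],"grip":[0.43,0.43,0.43,0.43,0.43]}' 40
python3 -m creep '{"translation":[[0,0,0],[0,0,0],[0,0,0],[0,0,0],[0,0,0]],"turn":[[0,0,0],[0,0,0],[0,0,0],[0,0,0],[0,0,0]],"grip":[0.43,0,0,0,0]}' 15
python3 -m creep '{"translation":[[0,0,0],[0,0,0]],"turn":[[0,0,0],[0,0,0]],"grip":[0,0]}' 15
```

```text
time_s: 45.82
tool_pos: [0.4245, -0.2991, 0.0292]
tool_rot: [-180.0, -0.0, 90.3]
force: [-0.3, -0.5, 0.2]
grip_width: 0.0371
grasp_force: 0.0
time_s: 46.45
tool_pos: [0.425, -0.2997, 0.0302]
tool_rot: [179.9, 0.0, 90.2]
force: [1.7, -0.2, 0.8]
grip_width: 0.0093
grasp_force: 15.0
time_s: 46.7
tool_pos: [0.4249, -0.2997, 0.0301]
tool_rot: [179.9, 0.0, 90.2]
force: [2.1, -0.6, 1.1]
grip_width: 0.0092
grasp_force: 15.0
```

Bar gripped. Now I swing it along its arc slowly.

```bash
python3 -m creep '{"translation":[[0,0.0305,-0.155],[0,0.0305,-0.155],[0,0.051,-0.15],[0,0.051,-0.15]],"turn":[[0,0,0],[0,0,0],[0,0,0],[0,0,0]],"grip":[0,0,0,0]}' 25
python3 -m creep '{"translation":[[0,0.071,-0.14],[0,0.071,-0.14],[0,0.09,-0.13],[0,0.09,-0.13]],"turn":[[0,0,0],[0,0,0],[0,0,0],[0,0,0]],"grip":[0,0,0,0]}' 25
python3 -m creep '{"translation":[[0,0.108,-0.115],[0,0.108,-0.115],[0,0.1225,-0.1],[0,0.1225,-0.1]],"turn":[[0,0,0],[0,0,0],[0,0,0],[0,0,0]],"grip":[0,0,0,0]}' 25
```

```text
time_s: 47.2
tool_pos: [0.4375, -0.2997, 0.0791]
tool_rot: [180.0, 0.0, 90.2]
force: [5.5, -3.2, -6.2]
grip_width: 0.0091
grasp_force: 25.0
time_s: 47.7
tool_pos: [0.4619, -0.2999, 0.1222]
tool_rot: [-179.9, 0.0, 90.2]
force: [-0.7, -3.5, -2.1]
grip_width: 0.0095
grasp_force: 25.0
time_s: 48.2
tool_pos: [0.4981, -0.3002, 0.1582]
tool_rot: [-179.8, 0.0, 90.1]
force: [-6.4, -2.1, 5.2]
grip_width: 0.0089
grasp_force: 25.0
```

```bash
python3 -m creep '{"translation":[[0,0.1355,-0.081],[0,0.1355,-0.081],[0,0.1455,-0.062],[0,0.1455,-0.062],[0,0,0]],"turn":[[0,0,0],[0,0,0],[0,0,0],[0,0,0],[0,0,0]],"grip":[0,0,0,0,0]}' 25
python3 -m creep '{"translation":[[0,0,0],[0,0,0],[0,0,0],[0,0,0],[0,0,0]],"turn":[[0,0,0],[0,0,0],[0,0,0],[0,0,0],[0,0,0]],"grip":[0,0,0,0,0]}' 25
python3 - <<'E'
from h import *
st();look("side","d11.png",(250,110,490,300),2);look("scene","s7.png",(70,140,250,330),2)
a=cv2.imread('pics/d11.png');b=cv2.imread('pics/s7.png');b=cv2.resize(b,(320,380));cv2.imwrite('pics/c3.png',np.hstack([a,b]))
E
```

```text
time_s: 48.82
tool_pos: [0.5461, -0.3007, 0.1816]
tool_rot: [179.8, 0.2, 90.2]
force: [-3.2, -4.1, 5.8]
grip_width: 0.009
grasp_force: 25.0
time_s: 49.45
tool_pos: [0.5453, -0.3006, 0.1813]
tool_rot: [179.9, 0.2, 90.2]
force: [-2.2, -4.1, 5.6]
grip_width: 0.009
grasp_force: 25.0
{'time_s': 49.45, 'tool_pos': [0.5453, -0.3006, 0.1813], 'tool_rot': [179.8695, 0.1518, 90.1714], 'force': [-2.1591, -4.0931, 5.5758], 'grip_width': 0.009, 'qpos': [25.5129, 14.9491, 1.0448, 88.0725, -0.1978, 76.796, 26.7384], 'wrist_torque': [-0.8834, 0.6663, -0.0864]}
```

View pics/c3.png

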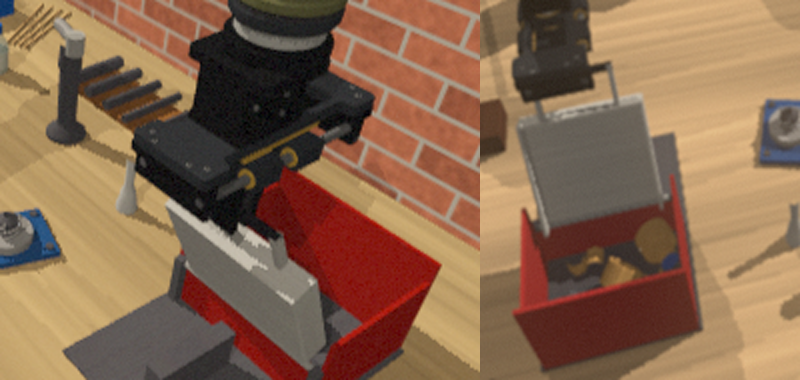

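The scene view shows the tray floor empty at (590,165) and the caps and stubs in the hopper at (585-655,260). Lowering back along the arc.

```bash
python3 -m creep '{"translation":[[0,-0.1455,0.062],[0,-0.1455,0.062],[0,-0.1355,0.081],[0,-0.1355,0.081]],"turn":[[0,0,0],[0,0,0],[0,0,0],[0,0,0]],"grip":[0,0,0,0]}' 25
python3 -m creep '{"translation":[[0,-0.1225,0.1],[0,-0.1225,0.1],[0,-0.108,0.115],[0,-0.108,0.115]],"turn":[[0,0,0],[0,0,0],[0,0,0],[0,0,0]],"grip":[0,0,0,0]}' 25
python3 -m creep '{"translation":[[0,-0.09,0.13],[0,-0.09,0.13],[0,-0.071,0.14],[0,-0.071,0.14]],"turn":[[0,0,0],[0,0,0],[0,0,0],[0,0,0]],"grip":[0,0,0,0]}' 25
python3 -m creep '{"translation":[[0,-0.051,0.15],[0,-0.051,0.15],[0,-0.0305,0.155],[0,-0.0305,0.15],[0,0,0]],"turn":[[0,0,0],[0,0,0],[0,0,0],[0,0,0],[0,0,0]],"grip":[0,0,0,0,0]}' 25
python3 -m creep '{"translation":[[0,0,0],[0,0,0],[0,0,0]],"turn":[[0,0,0],[0,0,0],[0,0,0]],"grip":[0,0,0]}' 25
```

```text
time_s: 50.05
tool_pos: [0.5, -0.3001, 0.1571]
tool_rot: [179.9, 0.1, 90.2]
force: [0.2, -5.8, 1.4]
grip_width: 0.0093
grasp_force: 25.0
time_s: 50.55
tool_pos: [0.4629, -0.2996, 0.121]
tool_rot: [179.9, 0.0, 90.2]
force: [0.9, -5.4, -0.2]
grip_width: 0.0091
grasp_force: 25.0
time_s: 51.05
tool_pos: [0.4374, -0.2989, 0.0777]
tool_rot: [179.9, -0.0, 90.3]
force: [2.7, -4.2, -1.0]
grip_width: 0.009
grasp_force: 25.0
time_s: 51.68
tool_pos: [0.425, -0.2988, 0.0298]
tool_rot: [179.9, -0.0, 90.3]
force: [3.4, -0.2, -1.7]
grip_width: 0.0085
grasp_force: 25.0
time_s: 52.05
tool_pos: [0.4249, -0.2989, 0.0301]
tool_rot: [179.9, -0.0, 90.3]
force: [5.6, 1.0, -3.3]
grip_width: 0.009
grasp_force: 25.0
```

Release, lift clear, and check.

```bash
python3 -m creep '{"translation":[[0,0,0],[0,0,0],[0,0,0],[0,0,0],[0,0,-0.15]],"turn":[[0,0,0],[0,0,0],[0,0,0],[0,0,0],[0,0,0]],"grip":[0.43,0.43,0.43,0.43,0.43]}' 25
python3 -m creep '{"translation":[[0,0,-0.5],[0,0,-0.6],[0,0,-0.5],[0.5,0,0],[0.6,0,0]],"turn":[[0,0,0],[0,0,0],[0,0,0],[0,0,0],[0,0,0]],"grip":[0.43,0.43,0.43,0.43,0.43]}' 25
python3 -m creep '{"translation":[[0.5,0,0],[0.5,0,0],[0,0,0],[0,0,0],[0,0,0]],"turn":[[0,0,0],[0,0,0],[0,0,0],[0,0,0],[0,0,0]],"grip":[0.43,0.43,0.43,0.43,0.43]}' 25
python3 - <<'E'
from h import *
st();s=look("scene","s8.png",None,1.56)
box(s,.425,-.3,.018,.075,.1)
P=cloud(s);q=P[(abs(P[:,0]-.54)<.05)&(abs(P[:,1]+.3)<.06)];print('tray floor z',np.percentile(q[:,2],[2,50,98]).round(4))
for n,x,y in (('torch',.705,.12),('mp',.668,-.06),('bottle',.725,.328)): box(s,x,y,.04,.05,.18)
E
```

```text
time_s: 52.68
tool_pos: [0.4231, -0.2991, 0.0417]
tool_rot: [-179.9, -0.1, 90.2]
force: [0.9, 0.5, -0.2]
grip_width: 0.0367
grasp_force: 0.0
time_s: 53.3
tool_pos: [0.4241, -0.2115, 0.1718]
tool_rot: [179.9, 0.1, 90.1]
force: [0.8, 1.0, -0.3]
grip_width: 0.0375
grasp_force: 0.0
time_s: 53.92
tool_pos: [0.4234, -0.1327, 0.1704]
tool_rot: [180.0, 0.0, 90.1]
force: [-0.4, 0.2, 0.7]
grip_width: 0.0372
grasp_force: 0.0
{'time_s': 53.925, 'tool_pos': [0.4234, -0.1327, 0.1704], 'tool_rot': [179.983, 0.0178, 90.1183], 'force': [-0.3988, 0.2033, 0.6893], 'grip_width': 0.0372, 'qpos': [21.005, -6.0441, -6.5562, 111.8245, -0.7026, 74.1605, 14.7948], 'wrist_torque': [-0.0183, -0.0175, 0.0455]}
0.075 0.1 56 min [ 0.4219 -0.3177  0.0817] max [ 0.4306 -0.2822  0.092 ] mid [ 0.4262 -0.2999  0.0868] med [ 0.4267 -0.3001  0.0882]
tray floor z [0.0074 0.0666 0.0695]
0.05 0.18 661 min [0.6879 0.0937 0.05  ] max [0.7213 0.1591 0.1713] mid [0.7046 0.1264 0.1107] med [0.712  0.1135 0.1465]
0.05 0.18 37 min [ 0.6665 -0.0651  0.0519] max [ 0.6724 -0.0539  0.0781] mid [ 0.6695 -0.0595  0.065 ] med [ 0.67   -0.0596  0.0655]
0.05 0.18 215 min [0.7023 0.3057 0.0501] max [0.7369 0.3441 0.0878] mid [0.7196 0.3249 0.069 ] med [0.7222 0.3199 0.0618]
```

View pics/s8.png

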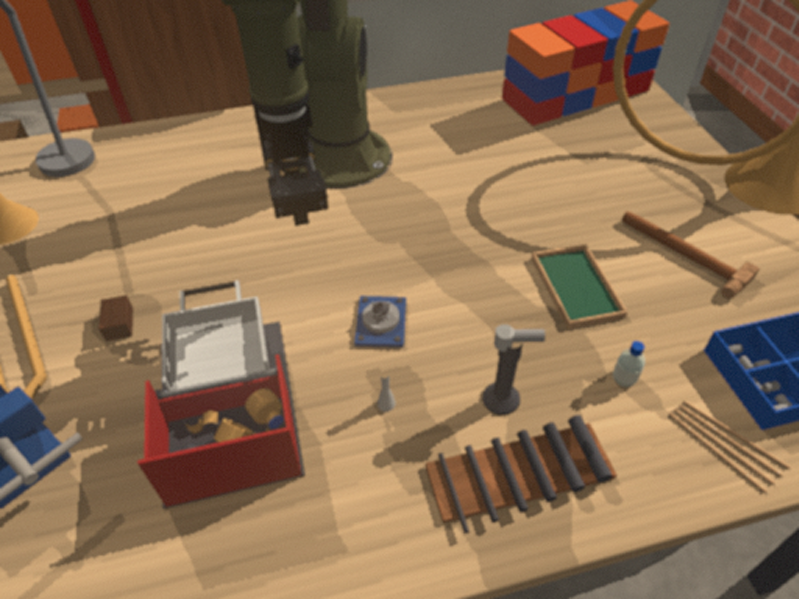

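The tipping tray is level and empty (213,345), the caps and stubs are in the hopper (230,415), and the bystanders haven't moved. Handing in.

```bash
python3 -c "
from cell import env
print(env.sign_off())"
```

```text
the job is handed in; nothing more can be done
None
```

The job is handed in at about 54 s: only the yellow and blue caps were on the bench, both stopped about 6 mm short on the gauge, and both were tipped with the offcuts into the hopper; the tipping tray is back level, the wooden tray is empty, and the torch, bottle and mouthpiece stand where they were.

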